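Refill the treat canister with sound dog biscuits, culling the broken ones

ROBOT

A 7-joint arm with a two-finger parallel gripper is mounted at the origin on the work surface. World frame = base frame: x ahead of the robot, y to its left, z up, the work surface at z = 0. Lengths are in m, angles in rad, forces in N, time in s.
With the tool pointing down it reaches from about 0.4 to 0.875 m from the base axis. Payload 19.3 kg.
Tool frame: the origin (TCP) lies at the very end of the fingers, on their centre line; the grasp point (between the pads) lies 19 mm behind it; z points along the fingers, y is the line along which they close (so a half turn about z gives the same grasp; the last joint's range is limited). The gripper opens to 85 mm and grips with 20 to 120 N. Pads are 22 mm wide; open, the fingers measure 114 mm over their backs; the gripper's body (76 mm by 85 mm) begins 54 mm behind the grasp point. The pads swing forward as they close: fully open they stand 13 mm farther back than shut.
Start: joints at [1.203, 0.521, -0.036, 1.599, 0.021, 1.021, -0.113], TCP at [0.183, -0.597, 0.231] pointing down, gripper open.
Joint ranges: [-2.91, 2.91], [-0.3, 2.13], [-1.5, 1.42], [0.17, 2.43], [-1.26, 4.41], [0.16, 1.93], [-2.52, 2.52]. Speed limits (rad/s): [1.89, 1.89, 2.39, 2.39, 3.01, 3.01, 3.01].

INTERFACE

Orientations are given as a unit quaternion [w, x, y, z].
In Python, from station import arm, read_camera gives the robot as it stands.
- The arm moves only by the shell command python3 -m inch 'ROWS' [FORCE]. ROWS is JSON, a list that holds one entry, the list of rows, each a list of 7 numbers: the shift along the tool's x, y, z normalised to -1 to 1, where 1 is 1000 mm, then the turn, a rotation vector about the tool's x, y, z normalised to -1 to 1, where 1 is pi rad, then the opening, from 0 (shut) to 1 (fully open). A call has 1 to 8 rows; each row shifts and turns the commanded pose from where the row before left it, along the tool's axes as they then stand; what a row does not reach is not made up. A row lasts 1/12 s, in which the tool goes at most 41.7 mm and 7.16 degrees, less where a joint would pass 70% of its speed; a pose out of reach is approached as far as the arm can. A call with a number of a shift or a turn outside -1 to 1 is refused whole. A call with a gripper value outside its range is refused whole. The fingers move at their own pace and stop on an object; FORCE is the grip in N (left out, the last holds). Time passes only in rows, so rows that do not move let the fingers close. It gives the time, the measured TCP pose, the force, the opening and the grip force at its end, in the units of the state.
- arm.state(): the state, without advancing time (a new reading comes with each control period).
- read_camera(name): name is "side" or "top"; returns a dict with "frame" (480x640x3 uint8, red, green, blue), "fx", "fy", "cx", "cy" (pixels), "k1" (the pictures are not rectified: a ray, as slopes to the right and down, at radius r is drawn at 1 + k1 r^2 times it, then the intrinsics apply), "world_from_camera" (4x4, takes a point from camera to world coordinates). Camera axes: x right, y down, z forward; pixel columns grow to the right and rows downward; lengths in m; the calibration is good to about 2 mm. A picture is of the moment at which its call begins. There is no depth.
- arm.close_job(): hands the job in; it is judged then, once.
The state is a dict: "t": time; "joint_positions": joint angles; "qd": joint speeds; "joint_efforts": joint torques, N m; "position": TCP position; "tcp_rot": TCP orientation; "force": force on the tool from outside, world axes, zero at the start; "moment": the same for the moment, N m; "finger_gap": finger opening in m; "gripper_force": force on a finger pad.
Only numpy, scipy, OpenCV 4.12 (cv2) and the standard library are available. Lean on these libraries where they do the work, as an engineer would, in place of code of your own. Each camera call takes 0.05 s, during which the arm holds its last target. There are 200 camera calls.

TASK

In the pantry, twist the canister's captive cap fully open, put every whole bone-shaped dog biscuit into the canister and every broken one (half gone, or a lobe missing) into the grey tub, and once all the whole ones are in, twist the cap fully shut again. Leave the jar, can and cup alone.

Things in the scene. Friction and masses are not known exactly. Their poses are not given: they have to be found in the camera images.
- sheet: fixed dark baking sheet 400 (x) x 340 (y), top 4 above the table, no rim; the biscuits start on it; origin under its centre
- canister: fixed round see-through treat canister, outer radius 125, wall 5, floor 5 thick; origin under its centre. Its white top deck (upper face 120 above the origin) has one wedge-shaped opening, the 120 degrees centred on the canister's +x axis (from the hub, radius 34, to the wall, inner radius 120); the rest of the deck is closed
- canister_mouth (a point): middle of the canister's wedge opening, 68 from the canister's axis along its +x, at the deck's upper face (120 high); axes as the canister's. A whole biscuit laid along the canister's y (tangentially) with 20 to spare all round falls through here
- cap (a joint): captive twist cap of the canister (navy 120 degree blade on a hub, 5 thick, lower face 121 and upper face 126 above the table, with an orange grip bar): 0 = shut, blade covers the opening; 2.09 = fully open, end stop, blade lies over the closed deck; grows counter-clockwise seen from above. Friction about 0.1 N m, stays where it is left, end stops at both ends
- cap_grip (a point): middle of the cap's orange grip bar, on the cap's turning axis, 143 above the table; bar 90 long along this point's x, 18 thick along its y, 35 high (126 to 161 above the table). The blade's middle is 30 degrees counter-clockwise of this x
- tub: fixed grey open tub for broken biscuits, 190 (x) x 170 (y) x 70 high, wall and floor 5; origin under its centre
- whole_a: sound bone-shaped tan dog biscuit lying flat, 96 long, 44 wide over the four lobes (radius 12, two at each end, centred 36 from the middle); 22 high; bare shaft 22 wide across y and graspable there; origin at the underside, at its middle; x along its length, z up; 45 g. May be absent
- whole_b: sound bone-shaped tan dog biscuit lying flat, 96 long, 44 wide over the four lobes (radius 12, two at each end, centred 36 from the middle); 22 high; bare shaft 22 wide across y and graspable there; origin at the underside, at its middle; x along its length, z up; 45 g. May be absent
- whole_c: sound bone-shaped tan dog biscuit lying flat, 96 long, 44 wide over the four lobes (radius 12, two at each end, centred 36 from the middle); 22 high; bare shaft 22 wide across y and graspable there; origin at the underside, at its middle; x along its length, z up; 45 g. May be absent
- whole_d: sound bone-shaped tan dog biscuit lying flat, 96 long, 44 wide over the four lobes (radius 12, two at each end, centred 36 from the middle); 22 high; bare shaft 22 wide across y and graspable there; origin at the underside, at its middle; x along its length, z up; 45 g. May be absent
- whole_e: sound bone-shaped tan dog biscuit lying flat, 96 long, 44 wide over the four lobes (radius 12, two at each end, centred 36 from the middle); 22 high; bare shaft 22 wide across y and graspable there; origin at the underside, at its middle; x along its length, z up; 45 g. May be absent
- broken_a: broken bone-shaped tan dog biscuit lying flat, only 62 long: one end snapped off, from the two lobes at x = -42 to the pale break at x = +20; 22 high; bare shaft 22 wide across y and graspable there; origin at the underside, at the middle of the bare shaft (free from -18 to +20); x along its length, z up; 28 g. May be absent
- broken_b: broken bone-shaped tan dog biscuit lying flat, only 62 long: one end snapped off, from the two lobes at x = -42 to the pale break at x = +20; 22 high; bare shaft 22 wide across y and graspable there; origin at the underside, at the middle of the bare shaft (free from -18 to +20); x along its length, z up; 28 g. May be absent
- broken_c: broken (chipped) bone-shaped tan dog biscuit lying flat, 96 long, but one of the four lobes is missing (the one at +x, +y; pale break there), three remain; 22 high; bare shaft 22 wide across y and graspable there; origin at the underside, at its middle; x along its length, z up; 40 g. May be absent
- spice_jar: bystander: jar with red cap, 52 across, 100 tall, origin under its centre
- food_can: bystander: food can, 72 across, 100 tall, origin under its centre
- cup: bystander: blue cup, 72 across, 70 tall, origin under its centre
There are look-alikes about, which are no part of the job. Leave any black or yellow look-alike of the whole_d alone.

How it is judged:
On the way, in this order (a step that is already met when the one before it is completed fails the run):
1. the cap has been twisted fully open (value of joint cap above 1.9 rad), for 0.2 s.
2. every whole biscuit is inside the canister (horizontal distance between each of whole_a, whole_b, whole_c, whole_d, whole_e and canister below 0.12 m and z of each of whole_a, whole_b, whole_c, whole_d, whole_e in the frame of canister below 0.112 m), for 0.2 s.
At the end, for the whole second after the job is handed in: The cap is shut (within 0.12 rad of its stop), every whole biscuit present lies inside the canister below its deck, every broken one lies inside the tub (not above its rim), all at rest (all of step 2 and value of joint cap below 0.12 rad and x of broken_a in the frame of tub between -0.095 and 0.095 m and y of broken_a in the frame of tub between -0.085 and 0.085 m and z of each of broken_a, broken_b, broken_c in the frame of tub below 0.07 m and x of broken_b in the frame of tub between -0.095 and 0.095 m and y of broken_b in the frame of tub between -0.085 and 0.085 m and x of broken_c in the frame of tub between -0.095 and 0.095 m and y of broken_c in the frame of tub between -0.085 and 0.085 m and linear speed of each of whole_a, whole_b, whole_c, whole_d, whole_e, broken_a, broken_b, broken_c below 0.05 m/s); the robot touches nothing.
It fails at once if the spice jar was moved more than 3 cm or tipped (distance of spice_jar from where it was at the start of the episode above 0.03 m or angle between spice_jar's own z axis and vertical above 0.4 rad).
It fails at once if the food can was moved more than 3 cm or tipped (distance of food_can from where it was at the start of the episode above 0.03 m or angle between food_can's own z axis and vertical above 0.4 rad).
It fails at once if the cup was moved more than 3 cm or tipped (distance of cup from where it was at the start of the episode above 0.03 m or angle between cup's own z axis and vertical above 0.4 rad).
Of whole_a, whole_b, whole_c, whole_d, whole_e only 3 to 5 are there at a start; the rules pass over those that are not, and their reading is None.
Of broken_a, broken_b, broken_c only 2 to 3 are there at a start; the rules pass over those that are not, and their reading is None.
At some moment in a run one of whole_a, whole_b, whole_c, whole_d, whole_e, broken_a, broken_b, broken_c may be knocked a few centimetres aside while the robot is not near it.
Once in a run the grip may slacken for a moment while it holds something.
It also fails if it takes over 210 s, if anything falls off the work surface, if the arm or the gripper's body presses on something with over 40 N, if the wrist force passes 120 N, or if a joint passes its speed limit or range.

## Working session

There is one attempt and no reset: what is moved stays moved. The work goes in short steps, Python scripts to look and compute and a shell command to move; the robot and the scene stay as the last step left them, time stands still between calls to the robot, and variables do not carry over. Pictures are saved under pics/ and viewed, at most 14 in all, crops included, and the job is handed in when it is done.

```bash
ls; mkdir -p pics; python3 - <<'E'
from station import arm, read_camera
import cv2,numpy as np
s=arm.state();print(s)
for n in("top","side"):
    c=read_camera(n);cv2.imwrite(f"pics/{n}0.png",c["frame"][:,:,::-1])
    print(n,{k:c[k] for k in("fx","fy","cx","cy","k1")});print(np.round(c["world_from_camera"],4))
    np.savez(f"{n}0.npz",**c)
E
```

```text
pics
{'t': 0.0, 'joint_positions': array([ 1.20283779,  0.52203796, -0.03632444,  1.59998011,  0.02120472,
        1.02114471, -0.11284045]), 'qd': array([ 5.16583439e-05, -6.06908756e-05, -3.38999931e-04, -1.35614379e-03,
        6.09433340e-05, -6.63318829e-04, -1.26158666e-04]), 'joint_efforts': array([ 1.08630851e-03, -9.27076721e+01,  1.98008515e+00, -3.69918001e+01,
        1.77469582e-02,  8.45002098e-03, -8.44986289e-05]), 'position': array([ 0.18322193, -0.59718279,  0.23072085]), 'tcp_rot': array([-5.77403673e-04,  9.88941547e-01,  1.48304640e-01, -1.32802053e-04]), 'force': array([-0.21571726, -0.47914386,  0.00539325]), 'moment': array([ 0.02029563,  0.06824173, -0.04223195]), 'gripper_force': 0.0, 'finger_gap': 0.08569345172748395}
top {'fx': 559.0175354116906, 'fy': 559.0175354116906, 'cx': 325.37610284294306, 'cy': 229.05663860964384, 'k1': -0.1623070914430794}
[[ 0.0563 -0.9757  0.2116  0.253 ]
 [-0.9984 -0.0554  0.0102 -0.0158]
 [ 0.0018 -0.2119 -0.9773  1.4486]
 [ 0.      0.      0.      1.    ]]
side {'fx': 459.45991987207384, 'fy': 459.45991987207384, 'cx': 318.3598081155265, 'cy': 233.9638083906612, 'k1': 0.015178590451302206}
[[-0.836  -0.3547  0.4187  0.1676]
 [-0.5487  0.5466 -0.6325  0.5682]
 [-0.0045 -0.7585 -0.6516  0.696 ]
 [ 0.      0.      0.      1.    ]]
```

View pics/top0.png

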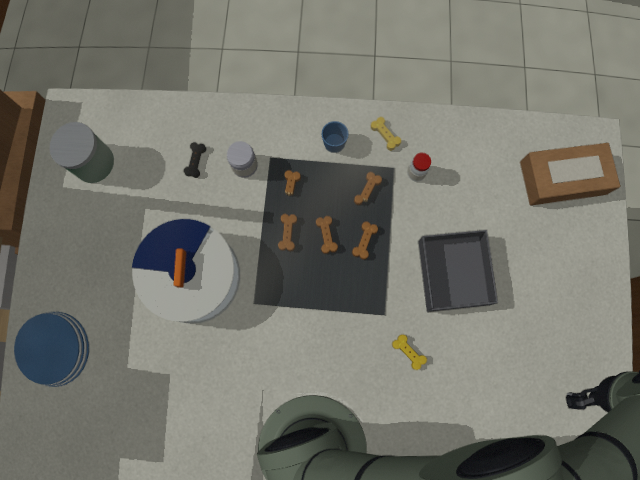

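View pics/side0.png

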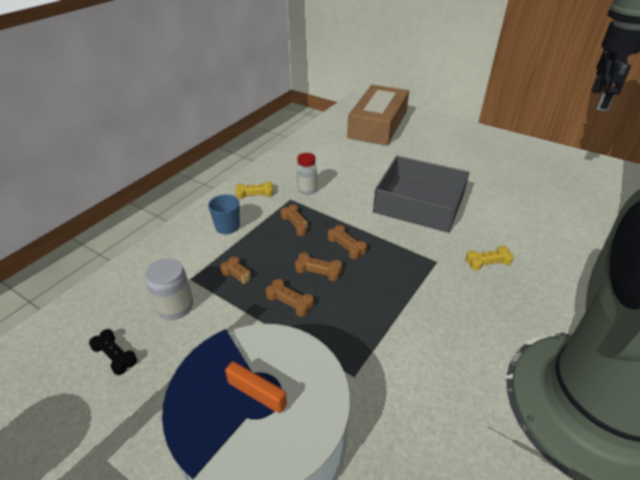

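The top view shows five tan biscuits on the sheet, at about (290,182), (369,187), (288,231), (327,234) and (365,240), with the first one half gone. The canister is at (186,270) with its grip at (180,268), the tub is at (458,270), and the bystanders are at (241,157), (335,135) and (421,165). The side view agrees. I'll enlarge to check for missing lobes.

```bash
cat > h.py <<'E'
import numpy as np,cv2
from station import arm, read_camera
def cam(n,save=True):
    c=read_camera(n)
    if save: np.savez(f"{n}_last.npz",**c)
    return c
def ray(c,u,v):
    K=np.array([[c["fx"],0,c["cx"]],[0,c["fy"],c["cy"]],[0,0,1]],float)
    p=cv2.undistortPointsIter(np.array([[[u,v]]],float),K,np.array([float(c["k1"]),0,0,0]),None,None,(3,100,1e-12))[0,0]
    T=np.array(c["world_from_camera"]);d=T[:3,:3]@np.array([p[0],p[1],1]);return T[:3,3],d/np.linalg.norm(d)
def onz(c,u,v,z):
    o,d=ray(c,u,v);return o+d*(z-o[2])/d[2]
def tri(c1,p1,c2,p2):
    A=[];b=[]
    for c,p in((c1,p1),(c2,p2)):
        o,d=ray(c,*p);M=np.eye(3)-np.outer(d,d);A.append(M);b.append(M@o)
    return np.linalg.lstsq(np.vstack(A),np.hstack(b),rcond=None)[0]
def proj(c,P):
    T=np.array(c["world_from_camera"]);q=T[:3,:3].T@(np.array(P)-T[:3,3]);x,y=q[:2]/q[2];f=1+float(c["k1"])*(x*x+y*y)
    return np.array([c["fx"]*x*f+c["cx"],c["fy"]*y*f+c["cy"]])
E
python3 - <<'E'
import cv2
a=cv2.imread('pics/top0.png')[165:265,272:392];b=cv2.imread('pics/side0.png')[198:322,215:375]
a=cv2.resize(a,(720,600),interpolation=cv2.INTER_CUBIC);b=cv2.resize(b,(774,600),interpolation=cv2.INTER_CUBIC)
cv2.imwrite('pics/ct.png',a);cv2.imwrite('pics/cs.png',b)
E
```

```text
(no output)
```

View pics/ct.png

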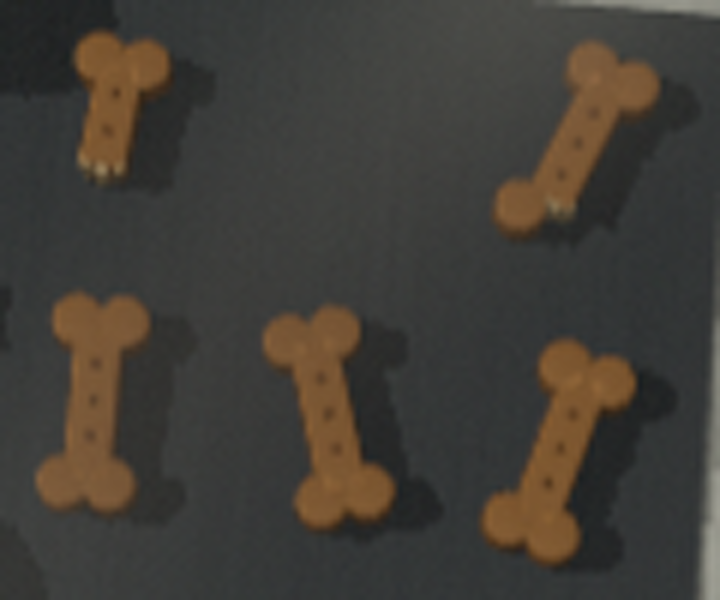

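View pics/cs.png

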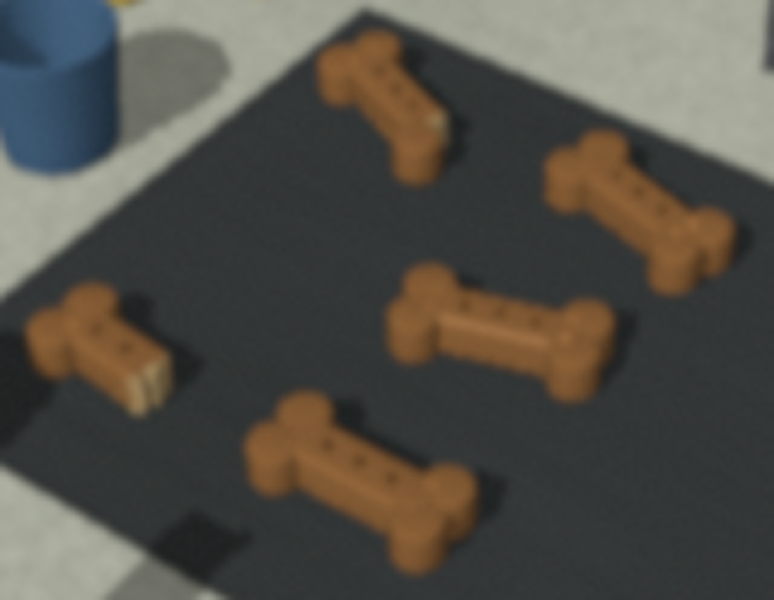

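The enlarged crops settle it: three whole biscuits in the front row, one half gone at top left with a pale break, and one chipped at top right with its lower-right lobe missing. Next I'll crop the canister and tub, and triangulate the biscuits from the holes on their top faces.

```bash
python3 - <<'E'
import cv2,numpy as np
from h import *
ct=np.load('top0.npz');cs=np.load('side0.npz')
T=lambda p:((p[0]+.5)/6-.5+272,(p[1]+.5)/6-.5+165)
k=600/124
S=lambda p:((p[0]+.5)/k-.5+215,(p[1]+.5)/k-.5+198)
for n,a,b in[('W1',(97,363),(328,446)),('W1',(93,400),(360,461)),('W1',(90,436),(393,479)),
 ('W2',(321,378),(465,304)),('W2',(328,413),(501,312)),('W2',(336,449),(536,323)),
 ('W3',(573,413),(615,173)),('W3',(560,448),(638,190)),('W3',(547,483),(662,212)),
 ('C',(595,112),(377,70)),('C',(578,143),(397,88)),('C',(561,174),(416,104)),
 ('H',(116,93),(96,328)),('H',(107,131),(125,350))]:
    print(n,np.round(tri(ct,T(a),cs,S(b)),4),np.round(onz(ct,*T(a),.026),4))
print('H lobes,break,org',[np.round(onz(ct,*T(a),.026),4) for a in((124,60),(102,168),(111,125))])
a=cv2.imread('pics/top0.png')[210:330,125:245];b=cv2.imread('pics/side0.png')[320:480,155:360]
c=cv2.imread('pics/top0.png')[225:320,415:505]
d=cv2.imread('pics/side0.png')[150:235,370:475]
r=lambda i,w,h:cv2.resize(i,(w,h),interpolation=cv2.INTER_CUBIC)
cv2.imwrite('pics/can.png',np.vstack([np.hstack([r(a,360,360),r(b,420,328)[:0].reshape(0,420,3) if 0 else cv2.copyMakeBorder(r(b,430,336),0,24,0,0,cv2.BORDER_CONSTANT)]),np.hstack([cv2.copyMakeBorder(r(c,225,237),0,3,0,135,cv2.BORDER_CONSTANT),cv2.copyMakeBorder(r(d,290,235),0,5,0,140,cv2.BORDER_CONSTANT)])]))
E
```

```text
W1 [0.5653 0.0973 0.0266] [0.5661 0.0976 0.026 ]
W1 [0.5487 0.0978 0.0281] [0.5496 0.0982 0.026 ]
W1 [0.5326 0.098  0.0274] [0.5336 0.0984 0.026 ]
W2 [ 5.64e-01 -2.00e-04  2.81e-02] [ 0.565 -0.     0.026]
W2 [ 0.5484 -0.0042  0.0285] [ 0.5496 -0.0039  0.026 ]
W2 [ 0.5332 -0.0085  0.0264] [ 0.5339 -0.0083  0.026 ]
W3 [ 0.5546 -0.1101  0.0281] [ 0.5556 -0.11    0.026 ]
W3 [ 0.539  -0.1049  0.0288] [ 0.5399 -0.105   0.026 ]
W3 [ 0.5236 -0.1002  0.0264] [ 0.5242 -0.1     0.026 ]
C [ 0.692  -0.1142  0.0271] [ 0.6923 -0.1143  0.026 ]
C [ 0.6764 -0.1076  0.0274] [ 0.6775 -0.1074  0.026 ]
C [ 0.6609 -0.1007  0.029 ] [ 0.6629 -0.1004  0.026 ]
H [0.688  0.0977 0.0279] [0.6889 0.098  0.026 ]
H [0.6703 0.1003 0.0267] [0.6712 0.1007 0.026 ]
H lobes,break,org [array([0.7044, 0.0955, 0.026 ]), array([0.6541, 0.1017, 0.026 ]), array([0.674 , 0.0992, 0.026 ])]
```

View pics/can.png

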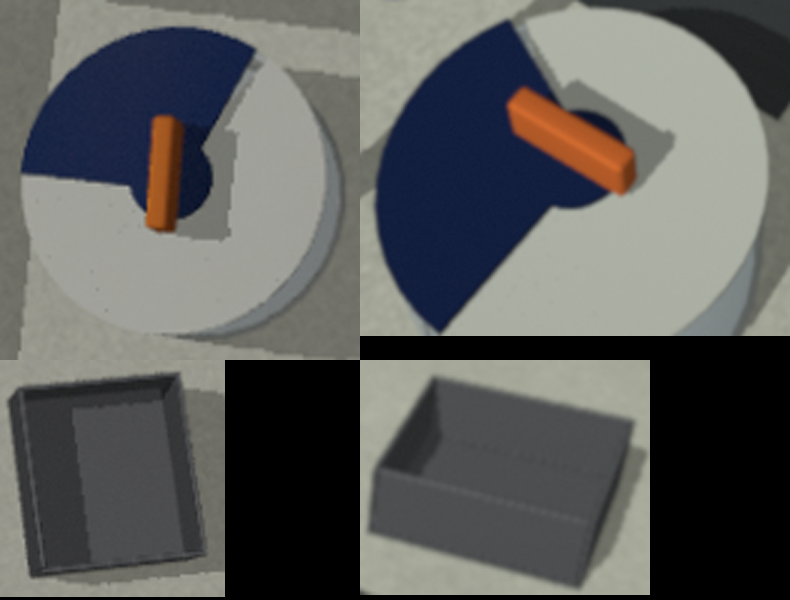

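```bash
python3 - <<'E'
from h import *
ct=np.load('top0.npz');cs=np.load('side0.npz')
T=lambda p:((p[0]+.5)/3-.5+125,(p[1]+.5)/3-.5+210)
S=lambda p:((p[0]-360+.5)/2.0976-.5+155,(p[1]+.5)/2.1-.5+320)
g=[tri(ct,T((167,119)),cs,S((515,96))),tri(ct,T((160,222)),cs,S((628,162)))]
print('bar',np.round(g,4),'mid',np.mean(g,0)); g=[onz(ct,*T(p),.161) for p in((167,117),(160,224))];d=g[0]-g[1];print(np.round(g,4),np.mean(g,0),np.degrees(np.arctan2(d[1],d[0])),np.linalg.norm(d))
for p in((22,174),(132,186),(203,148),(255,48)):print('blade',np.round(onz(ct,*T(p),.126),4))
for p,q in(((22,174),(440,333)),((255,48),(514,20))):print('bl tri',np.round(tri(ct,T(p),cs,S(q)),4))
# deck circle fit with outline points at blade/deck height
P=np.array([onz(ct,*T(p),z) for p,z in(((180,27),.126),((60,85),.126),((22,174),.126),((32,235),.12),((90,312),.12),((170,333),.12),((326,160),.12),((303,95),.12))])
A=np.c_[2*P[:,:2],np.ones(len(P))];s=np.linalg.lstsq(A,(P[:,:2]**2).sum(1),rcond=None)[0];print('circ',s[:2],np.sqrt(s[2]+s[0]**2+s[1]**2))
T=lambda p:((p[0]+.5)/2.5-.5+415,(p[1]-360+.5)/2.5-.5+225)
S=lambda p:((p[0]-360+.5)/2.762-.5+370,(p[1]-360+.5)/2.765-.5+150)
for p,q in(((10,398),(433,377)),((180,374),(635,421)),((206,555),(587,520)),((33,577),(377,470))):
  print('tub',np.round(onz(ct,*T(p),.07),4), np.round(onz(cs,*S(q),.07),4))
for n,u,v,z in(('can',241,150,.1),('cup',335,128,.07),('jar',422,160,.1)):print(n,onz(ct,u,v,z))
E
```

```text
bar [[0.4648 0.3386 0.1576]
 [0.3808 0.3352 0.1538]] mid [0.42276996 0.33689403 0.15569578]
[[0.465  0.3373 0.161 ]
 [0.3804 0.3339 0.161 ]] [0.42268572 0.33563972 0.161     ] 2.3042779975368237 0.08471389962963893
blade [0.4167 0.4625 0.126 ]
blade [0.4129 0.3697 0.126 ]
blade [0.4473 0.3146 0.126 ]
blade [0.5318 0.2804 0.126 ]
bl tri [0.4166 0.4628 0.1248]
bl tri [0.5293 0.2788 0.1263]
circ [0.42140541 0.33764119] 0.12449603900126957
tub [ 0.5369 -0.2383  0.07  ] [ 0.5712 -0.4101  0.07  ]
tub [ 0.5717 -0.4138  0.07  ] [ 0.3865 -0.4394  0.07  ]
tub [ 0.3878 -0.4408  0.07  ] [ 0.3693 -0.2773  0.07  ]
tub [ 0.358  -0.2658  0.07  ] [ 0.5445 -0.2474  0.07  ]
can [0.73988269 0.22595277 0.1       ]
cup [ 0.82566638 -0.01143685  0.07      ]
jar [ 0.73943728 -0.23822248  0.1       ]
```

```bash
cat > plan.py <<'E'
# prints, per waypoint (x,y,z mm, yaw deg of tool x), number of rows and the constant row that gets there
import sys
from h import *
from scipy.spatial.transform import Rotation as Ro
s=arm.state();w,x,y,z=s["tcp_rot"];R=Ro.from_quat([x,y,z,w]);p=np.array(s["position"])
ax=R.as_matrix()[:,0];print("t %.1f"%s["t"],"pos",np.round(p*1e3,1),"yaw %.1f"%np.degrees(np.arctan2(ax[1],ax[0])),"gap %.1f"%(s["finger_gap"]*1e3),"gf %.0f"%s["gripper_force"],"F",np.round(s["force"],1),"j",np.round(s["joint_positions"],2))
for a in sys.argv[1:]:
    q=np.array([float(v) for v in a.split(',')]);t=q[:3]/1e3;yw=np.radians(q[3])
    R2=Ro.from_matrix(np.array([[np.cos(yw),np.sin(yw),0],[np.sin(yw),-np.cos(yw),0],[0,0,-1]]).copy())
    rv=(R.inv()*R2).as_rotvec()
    N=max(1,int(np.ceil(max(np.linalg.norm(t-p)/.0395,np.linalg.norm(rv)/np.pi/.0385))))
    M=sum(Ro.from_rotvec(rv*k/N).as_matrix() for k in range(N))
    sh=np.linalg.solve(M,R.inv().apply(t-p))
    print(N,"x",np.round(sh,4).tolist(),np.round(rv/np.pi/N,4).tolist())
    p,R=t,R2
E
python3 plan.py 500,-250,280,30 500,120,280,5 422,337,250,2.3 422,337,136,2.3
```

```text
t 0.1 pos [ 183.2 -597.2  230.8] yaw 17.1 gap 85.6 gf 0 F [-0.2  0.9  0. ] j [ 1.2   0.52 -0.04  1.6   0.02  1.02 -0.11]
12 x [0.0357, -0.0164, -0.0041] [-0.0, -0.0, -0.006]
10 x [0.012, -0.0353, 0.0] [0.0, 0.0, 0.0139]
6 x [-0.0105, -0.037, 0.005] [0.0, 0.0, 0.0025]
3 x [0.0, 0.0, 0.038] [0.0, 0.0, 0.0]
```

```bash
python3 -m inch '[[[0.0357,-0.0164,-0.0041,0,0,-0.006,0.7],[0.0357,-0.0164,-0.0041,0,0,-0.006,0.7],[0.0357,-0.0164,-0.0041,0,0,-0.006,0.7],[0.0357,-0.0164,-0.0041,0,0,-0.006,0.7],[0.0357,-0.0164,-0.0041,0,0,-0.006,0.7],[0.0357,-0.0164,-0.0041,0,0,-0.006,0.7],[0.0357,-0.0164,-0.0041,0,0,-0.006,0.7],[0.0357,-0.0164,-0.0041,0,0,-0.006,0.7]]]'
python3 -m inch '[[[0.0357,-0.0164,-0.0041,0,0,-0.006,0.7],[0.0357,-0.0164,-0.0041,0,0,-0.006,0.7],[0.0357,-0.0164,-0.0041,0,0,-0.006,0.7],[0.0357,-0.0164,-0.0041,0,0,-0.006,0.7],[0,0,0,0,0,0,0.7],[0,0,0,0,0,0,0.7]]]'
python3 plan.py 500,120,280,5 422,337,250,2.3 422,337,136,2.3
```

```text
t: 0.77
position: [0.4043, -0.3718, 0.2642]
tcp_rot: [-0.0, 0.975, 0.223, -0.0]
force: [1.1, 0.3, 0.2]
finger_gap: 0.0596
gripper_force: 0.0
t: 1.27
position: [0.5013, -0.2475, 0.2804]
tcp_rot: [-0.0, 0.965, 0.261, 0.0]
force: [-0.3, -0.9, 0.5]
finger_gap: 0.0598
gripper_force: 0.0
t 1.3 pos [ 501.3 -247.5  280.4] yaw 30.2 gap 59.8 gf 0 F [-0.3 -0.9  0.5] j [ 0.52  0.37 -0.22  1.71  0.09  1.07 -0.78]
10 x [0.0119, -0.0351, 0.0001] [-0.0, -0.0, 0.014]
6 x [-0.0105, -0.037, 0.005] [0.0, 0.0, 0.0025]
3 x [0.0, 0.0, 0.038] [0.0, 0.0, 0.0]
```

```bash
python3 -m inch '[[[0.0119,-0.0351,0,0,0,0.014,0.7],[0.0119,-0.0351,0,0,0,0.014,0.7],[0.0119,-0.0351,0,0,0,0.014,0.7],[0.0119,-0.0351,0,0,0,0.014,0.7],[0.0119,-0.0351,0,0,0,0.014,0.7],[0.0119,-0.0351,0,0,0,0.014,0.7],[0.0119,-0.0351,0,0,0,0.014,0.7],[0.0119,-0.0351,0,0,0,0.014,0.7]]]' >/dev/null
python3 -m inch '[[[0.0119,-0.0351,0,0,0,0.014,0.7],[0.0119,-0.0351,0,0,0,0.014,0.7],[-0.0105,-0.037,0.005,0,0,0.0025,0.7],[-0.0105,-0.037,0.005,0,0,0.0025,0.7],[-0.0105,-0.037,0.005,0,0,0.0025,0.7],[-0.0105,-0.037,0.005,0,0,0.0025,0.7],[-0.0105,-0.037,0.005,0,0,0.0025,0.7],[-0.0105,-0.037,0.005,0,0,0.0025,0.7]]]' >/dev/null
python3 -m inch '[[[0,0,0,0,0,0,0.7],[0,0,0,0,0,0,0.7]]]'
python3 plan.py 422,337,136,2.3
```

```text
t: 2.77
position: [0.4225, 0.3363, 0.2498]
tcp_rot: [0.0, 1.0, 0.02, -0.001]
force: [0.7, -0.5, 0.1]
finger_gap: 0.0598
gripper_force: 0.0
t 2.8 pos [422.5 336.3 249.8] yaw 2.3 gap 59.8 gf 0 F [ 0.7 -0.5  0.1] j [-0.48  0.39 -0.4   1.79  0.17  1.   -2.48]
3 x [-0.0001, -0.0003, 0.0379] [0.0001, 0.0001, -0.0001]
```

```bash
python3 -m inch '[[[0,0,0.038,0,0,0,0.7],[0,0,0,0,0,0,0.7]]]'>/dev/null
python3 plan.py 422,337,136,2.3
```

```text
t 2.9 pos [422.7 332.3 208.3] yaw 2.0 gap 59.4 gf 0 F [-0.7 -0.2 -1.6] j [-0.51  0.43 -0.36  1.84  0.19  0.91 -2.49]
2 x [-0.0002, -0.0025, 0.0362] [0.0007, 0.0006, -0.0008]
```

```bash
python3 -m inch '[[[0,-0.004,0,0,0,-0.038,0.7],[0,0,0,0,0,-0.038,0.7],[0,0,0,0,0,-0.038,0.7],[0,0,0,0,0,-0.038,0.7],[0,0,0,0,0,-0.038,0.7],[0,0,0,0,0,-0.038,0.7],[0,0,0,0,0,-0.038,0.7],[0,0,0,0,0,-0.038,0.7]]]'>/dev/null
python3 -m inch '[[[0,0,0,0,0,-0.038,0.7],[0,0,0,0,0,-0.038,0.7],[0,0,0,0,0,-0.038,0.7],[0,0,0,0,0,-0.038,0.7],[0,0,0,0,0,-0.038,0.7],[0,0,0,0,0,-0.038,0.7],[0,0,0,0,0,-0.038,0.7],[0,0,0,0,0,-0.038,0.7]]]'>/dev/null
python3 -m inch '[[[0,0,0,0,0,-0.038,0.7],[0,0,0,0,0,-0.038,0.7],[0,0,0,0,0,-0.038,0.7],[0,0,0,0,0,-0.038,0.7],[0,0,0,0,0,-0.038,0.7],[0,0,0,0,0,-0.038,0.7],[0,0,0,0,0,-0.038,0.7],[0,0,0,0,0,-0.038,0.7]]]'>/dev/null
python3 -m inch '[[[0,0,0,0,0,-0.038,0.7],[0,0,0,0,0,0,0.7],[0,0,0,0,0,0,0.7]]]'
python3 plan.py 422.3,337,136,182.3
```

```text
t: 5.18
position: [0.4241, 0.3382, 0.213]
tcp_rot: [0.0, 0.063, 0.998, -0.0]
force: [-0.1, 0.1, 0.5]
finger_gap: 0.0598
gripper_force: 0.0
t 5.2 pos [424.1 338.2 213. ] yaw 172.8 gap 59.8 gf 0 F [-0.1  0.1  0.5] j [-0.04  0.62 -1.07  1.8   0.61  1.1   0.12]
2 x [0.0008, -0.0006, 0.0385] [-0.0001, 0.0001, -0.0264]
```

```bash
python3 -m inch '[[[0.0008,-0.0006,0.0385,0,0,-0.0264,0.7],[0.0008,-0.0006,0.0385,0,0,-0.0264,0.7],[0,0,0,0,0,0,0.7],[0,0,0,0,0,0,0]]]' 40
python3 plan.py 422.3,337,136,182.3
python3 -m inch '[[[0,0,0,0,0,0,0],[0,0,0,0,0,0,0],[0,0,0,0,0,0,0],[0,0,0,0,0,0,0],[0,0,0,0,0,0,0]]]'
python3 plan.py 422.3,337,136,182.3
```

```text
t: 5.52
position: [0.4212, 0.3377, 0.1355]
tcp_rot: [-0.001, -0.02, 1.0, -0.001]
force: [1.2, -0.0, 0.4]
finger_gap: 0.0491
gripper_force: 0.0
t 5.5 pos [421.2 337.7 135.5] yaw -177.7 gap 49.1 gf 0 F [ 1.2 -0.   0.4] j [-0.08  0.72 -1.02  1.87  0.74  0.99  0.17]
1 x [-0.0011, -0.0007, -0.0005] [-0.0005, -0.0007, 0.0001]
t: 5.93
position: [0.4223, 0.3384, 0.1377]
tcp_rot: [0.001, -0.022, 1.0, -0.0]
force: [-2.1, -6.5, 15.9]
finger_gap: 0.0174
gripper_force: 39.9
t 5.9 pos [422.3 338.4 137.7] yaw -177.5 gap 17.4 gf 40 F [-2.1 -6.5 15.9] j [-0.08  0.72 -1.03  1.87  0.75  0.99  0.17]
1 x [0.0001, -0.0014, 0.0017] [-0.0001, 0.0009, 0.001]
```

```bash
python3 -m inch '[[[0,0,-0.002,0,0,-0.037,0],[0,0,0,0,0,-0.037,0],[0,0,0,0,0,-0.037,0],[0,0,0,0,0,-0.037,0],[0,0,0,0,0,-0.037,0],[0,0,0,0,0,-0.037,0],[0,0,0,0,0,-0.037,0],[0,0,0,0,0,-0.037,0]]]'
python3 plan.py
python3 -m inch '[[[0,0,0,0,0,-0.037,0],[0,0,0,0,0,-0.037,0],[0,0,0,0,0,-0.037,0],[0,0,0,0,0,-0.037,0],[0,0,0,0,0,0,0]]]'
python3 plan.py 422.3,337,136,302.3
```

```text
t: 6.6
position: [0.4216, 0.3395, 0.1382]
tcp_rot: [0.001, -0.471, 0.882, 0.001]
force: [-0.3, 12.8, -24.0]
finger_gap: 0.0172
gripper_force: 45.1
t 6.6 pos [421.6 339.5 138.2] yaw -123.9 gap 17.2 gf 45 F [ -0.3  12.8 -24. ] j [ 0.01  0.83 -1.22  1.87  0.88  1.11  1.  ]
t: 7.02
position: [0.4209, 0.3397, 0.1382]
tcp_rot: [0.001, -0.662, 0.749, 0.001]
force: [-3.4, 12.2, -17.5]
finger_gap: 0.0169
gripper_force: 45.9
t 7.0 pos [420.9 339.7 138.2] yaw -97.0 gap 16.9 gf 46 F [ -3.4  12.2 -17.5] j [ 0.04  0.89 -1.3   1.87  0.94  1.18  1.42]
6 x [0.0005, -0.0002, 0.0004] [0.0, 0.0002, -0.0364]
```

```bash
python3 -m inch '[[[0,0,0,0,0,-0.037,0],[0,0,0,0,0,-0.037,0],[0,0,0,0,0,-0.037,0],[0,0,0,0,0,-0.037,0],[0,0,0,0,0,-0.037,0],[0,0,0,0,0,-0.036,0],[0,0,0,0,0,0,0]]]'
python3 plan.py 422.3,337,136,302.3
```

```text
t: 7.6
position: [0.4203, 0.3393, 0.1384]
tcp_rot: [-0.0, 0.877, -0.48, -0.002]
force: [-12.2, 8.7, -8.3]
finger_gap: 0.0172
gripper_force: 95.7
t 7.6 pos [420.3 339.3 138.4] yaw -57.4 gap 17.2 gf 96 F [-12.2   8.7  -8.3] j [ 0.08  0.97 -1.41  1.87  1.01  1.27  2.06]
1 x [0.003, -0.0005, 0.0024] [0.0004, 0.001, 0.0016]
```

```bash
python3 -m inch '[[[0,0,0,0,0,0.004,0],[0,0,0,0,0,0,0.7],[0,0,0,0,0,0,0.7],[0,0,0,0,0,0,0.7],[0,0,0,0,0,0,0.7],[0,0,-0.038,0,0,0,0.7],[0,0,-0.038,0,0,0,0.7],[0,0,-0.038,0,0,0,0.7]]]'
python3 plan.py 549,98,200,178.8 549,98,60,178.8 549,98,7,178.8
```

```text
t: 8.27
position: [0.421, 0.3384, 0.253]
tcp_rot: [0.0, 0.873, -0.488, -0.001]
force: [0.1, -0.2, 1.0]
finger_gap: 0.0598
gripper_force: 0.0
t 8.3 pos [421.  338.4 253. ] yaw -58.4 gap 59.8 gf 0 F [ 0.1 -0.2  1. ] j [ 0.12  0.78 -1.46  1.76  0.8   1.36  2.19]
18 x [0.0107, -0.015, 0.0029] [0.0, -0.0, 0.0379]
4 x [0.0, 0.0, 0.035] [0.0, 0.0, 0.0]
2 x [0.0, 0.0, 0.0265] [0.0, 0.0, 0.0]
```

```bash
python3 - <<'E'
from h import *
c=cam("top");cv2.imwrite("pics/t1.png",cv2.resize(c["frame"][120:330,120:400,::-1],(800,600)))
E
```

```text
(no output)
```

View pics/t1.png

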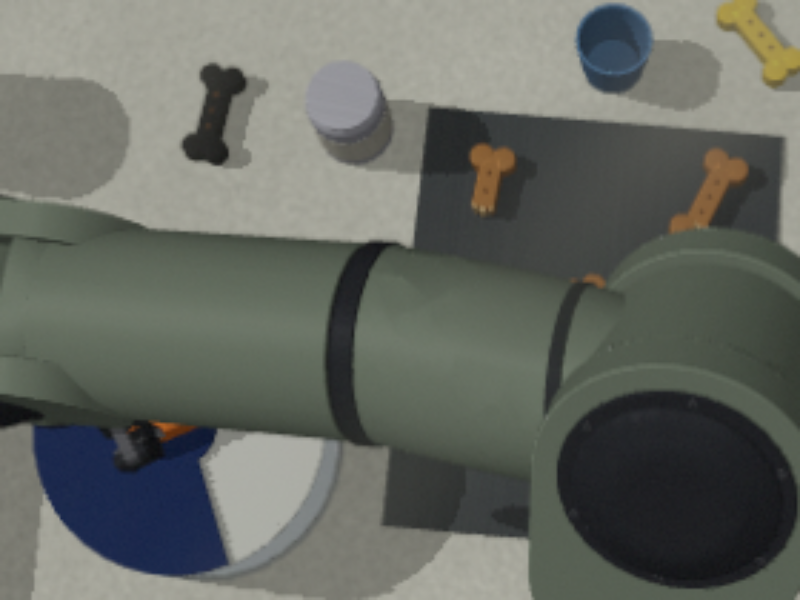

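The cap is fully open: its blade edge runs from about (210,460) to (228,565) in the crop, with the arm above it. Now whole biscuit W1.

```bash
python3 -m inch '[[[0.0107,-0.015,0.0029,0,0,0.0379,0.7],[0.0107,-0.015,0.0029,0,0,0.0379,0.7],[0.0107,-0.015,0.0029,0,0,0.0379,0.7],[0.0107,-0.015,0.0029,0,0,0.0379,0.7],[0.0107,-0.015,0.0029,0,0,0.0379,0.7],[0.0107,-0.015,0.0029,0,0,0.0379,0.7],[0.0107,-0.015,0.0029,0,0,0.0379,0.7],[0.0107,-0.015,0.0029,0,0,0.0379,0.7]]]'>/dev/null
python3 -m inch '[[[0.0107,-0.015,0.0029,0,0,0.0379,0.7],[0.0107,-0.015,0.0029,0,0,0.0379,0.7],[0.0107,-0.015,0.0029,0,0,0.0379,0.7],[0.0107,-0.015,0.0029,0,0,0.0379,0.7],[0.0107,-0.015,0.0029,0,0,0.0379,0.7],[0.0107,-0.015,0.0029,0,0,0.0379,0.7],[0.0107,-0.015,0.0029,0,0,0.0379,0.7],[0.0107,-0.015,0.0029,0,0,0.0379,0.7]]]'>/dev/null
python3 -m inch '[[[0.0107,-0.015,0.0029,0,0,0.0379,0.7],[0.0107,-0.015,0.0029,0,0,0.0379,0.7],[0,0,0,0,0,0,0.7],[0,0,0,0,0,0,0.7]]]'>/dev/null
python3 - <<'E'
from h import *
c=cam("top");a=c["frame"][150:310,245:405,::-1]
d=cam("side")["frame"][160:400,180:480,::-1]
cv2.imwrite("pics/t2.png",np.hstack([cv2.resize(a,(400,400)),cv2.copyMakeBorder(cv2.resize(d,(400,320)),0,80,0,0,cv2.BORDER_CONSTANT)]))
E
python3 plan.py 549,98,60,178.8 549,98,7,178.8
```

```text
t 10.1 pos [549.9  99.2 199.8] yaw 178.9 gap 59.8 gf 0 F [ 0.5  0.3 -0.6] j [ 0.38  0.62 -0.96  1.78  0.57  1.05  0.76]
4 x [0.0002, -0.0003, 0.0349] [0.0, 0.0001, 0.0002]
2 x [0.0, 0.0, 0.0265] [0.0, 0.0, 0.0]
```

View pics/t2.png

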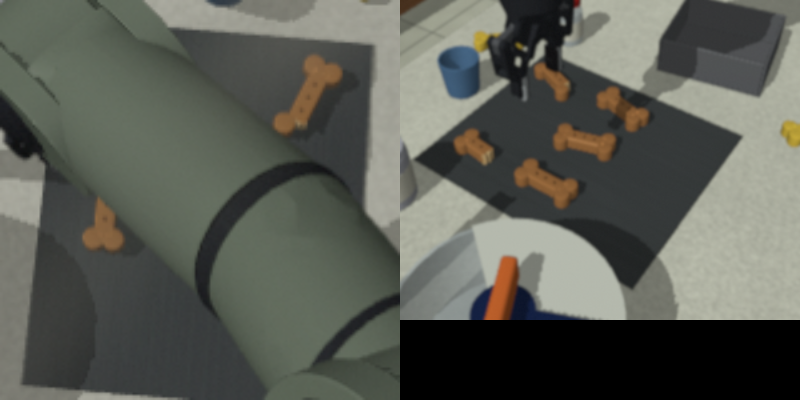

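Both whole and broken biscuits are unmoved in the side view, and the wedge is clear. I'll add an automatic knock check that compares side-camera blobs with the start, then grasp W1.

```bash
cat > chk.py <<'E'
from h import *
def blobs(c):
    h=cv2.cvtColor(c["frame"],cv2.COLOR_RGB2HSV)
    m=cv2.inRange(h,(6,90,40),(19,235,220));m[:190]=0;m[:,:190]=0
    n,l,st,ce=cv2.connectedComponentsWithStats(m);out=[]
    for i in range(1,n):
        if st[i,4]>150 and st[i,1]+st[i,3]<330:
            q=[onz(c,*ce[i],.015)[:2]];ys,xs=np.where(l==i);g=np.array([onz(c,a,b,.015)[:2] for a,b in zip(xs,ys)])
            v=np.linalg.svd(g-g.mean(0),full_matrices=0)[2][0];out.append((*np.round(q[0]*1e3,1),round(float(np.degrees(np.arctan(v[1]/v[0]))),1),int(st[i,4])))
    return out
if __name__=="__main__":
    print('ref',blobs(np.load('side0.npz')));print('now',blobs(cam("side")))
E
python3 chk.py
python3 -m inch '[[[0.0002,-0.0003,0.035,0,0,0,0.7],[0.0002,-0.0003,0.035,0,0,0,0.7],[0.0002,-0.0003,0.035,0,0,0,0.7],[0.0002,-0.0003,0.035,0,0,0,0.7],[0,0,0,0,0,0,0.7]]]'
python3 plan.py 549,98,7,178.8
```

```text
ref [(np.float64(683.1), np.float64(-109.0), -33.1, 480), (np.float64(538.5), np.float64(-106.5), -20.7, 674), (np.float64(548.6), np.float64(-5.9), 12.4, 792), (np.float64(689.3), np.float64(96.9), -14.1, 500), (np.float64(548.6), np.float64(96.5), -3.2, 908)]
now [(np.float64(678.8), np.float64(-103.9), -26.8, 411), (np.float64(538.5), np.float64(-106.4), -20.7, 671), (np.float64(548.5), np.float64(-5.9), 12.3, 791), (np.float64(689.2), np.float64(97.0), -14.3, 498), (np.float64(548.6), np.float64(96.5), -3.2, 906)]
t: 10.55
position: [0.546, 0.0974, 0.0541]
tcp_rot: [-0.004, 0.009, 1.0, -0.0]
force: [-1.2, 0.2, -1.7]
finger_gap: 0.0596
gripper_force: 0.0
t 10.6 pos [546.   97.4  54.1] yaw 178.9 gap 59.6 gf 0 F [-1.2  0.2 -1.7] j [ 0.27  0.8  -0.81  1.88  0.78  0.82  0.6 ]
2 x [-0.0016, 0.0004, 0.0235] [-0.0001, -0.0011, 0.0004]
```

```bash
python3 -m inch '[[[0,0,0,0,0,0,0.7],[0,0,0.026,0,0,0,0.7],[0,0,0.026,0,0,0,0.7],[0,0,0,0,0,0,0.7],[0,0,0,0,0,0,0.7]]]'>/dev/null
python3 plan.py 549,98,7,178.8
python3 -m inch '[[[0,0,0,0,0,0,0],[0,0,0,0,0,0,0],[0,0,0,0,0,0,0],[0,0,0,0,0,0,0],[0,0,0,0,0,0,0],[0,0,0,0,0,0,0]]]' 50
python3 plan.py 549,98,200,178.8 494.8,382.9,210,122.3 494.8,382.9,140,122.3 
```

```text
t 11.0 pos [549.3  98.1   9. ] yaw 178.8 gap 59.7 gf 0 F [0.2 0.3 0.7] j [ 0.23  0.86 -0.75  1.89  0.86  0.75  0.54]
1 x [0.0003, -0.0001, 0.002] [0.0001, 0.0002, 0.0002]
t: 11.47
position: [0.5496, 0.0975, 0.009]
tcp_rot: [0.001, 0.01, 1.0, -0.0]
force: [-3.6, -1.3, 17.4]
finger_gap: 0.0213
gripper_force: 49.1
t 11.5 pos [549.6  97.5   9. ] yaw 178.8 gap 21.3 gf 49 F [-3.6 -1.3 17.4] j [ 0.23  0.86 -0.75  1.89  0.86  0.75  0.54]
5 x [0.0001, 0.0001, -0.0382] [-0.0, 0.0001, -0.0]
9 x [0.0202, 0.0268, -0.0011] [0.0, 0.0, 0.0349]
2 x [0.0, 0.0, 0.035] [0.0, 0.0, 0.0]
```

```bash
python3 -m inch '[[[0,0,-0.038,0,0,0,0],[0,0,-0.038,0,0,0,0],[0,0,-0.038,0,0,0,0],[0,0,-0.038,0,0,0,0],[0,0,-0.038,0,0,0,0],[0,0,0,0,0,0,0]]]'
python3 plan.py 481.2,375.4,200,122.3 481.2,375.4,138,122.3
```

```text
t: 11.97
position: [0.5509, 0.0987, 0.2045]
tcp_rot: [0.004, 0.01, 1.0, 0.001]
force: [1.7, -0.2, 0.1]
finger_gap: 0.021
gripper_force: 50.3
t 12.0 pos [550.9  98.7 204.5] yaw 178.8 gap 21.0 gf 50 F [ 1.7 -0.2  0.1] j [ 0.38  0.61 -0.96  1.78  0.57  1.05  0.76]
9 x [0.0214, 0.0251, 0.0004] [0.0002, 0.0002, 0.0349]
2 x [0.0, 0.0, 0.031] [0.0, 0.0, 0.0]
```

```bash
python3 -m inch '[[[0.0214,0.0251,0,0,0,0.0349,0],[0.0214,0.0251,0,0,0,0.0349,0],[0.0214,0.0251,0,0,0,0.0349,0],[0.0214,0.0251,0,0,0,0.0349,0],[0.0214,0.0251,0,0,0,0.0349,0],[0.0214,0.0251,0,0,0,0.0349,0],[0.0214,0.0251,0,0,0,0.0349,0],[0.0214,0.0251,0,0,0,0.0349,0]]]'>/dev/null
python3 -m inch '[[[0.0214,0.0251,0,0,0,0.0349,0],[0,0,0,0,0,0,0],[0,0,0,0,0,0,0]]]'
python3 plan.py 481.2,375.4,138,122.3
python3 chk.py
python3 - <<'E'
from h import *
c=cam("top");a=c["frame"][200:340,120:320,::-1]
d=cam("side")["frame"][240:480,100:420,::-1]
cv2.imwrite("pics/t3.png",np.hstack([cv2.copyMakeBorder(cv2.resize(a,(400,280)),0,20,0,0,cv2.BORDER_CONSTANT),cv2.resize(d,(400,300))]))
E
```

```text
t: 12.88
position: [0.4781, 0.376, 0.1977]
tcp_rot: [-0.0, 0.481, 0.876, 0.0]
force: [-0.4, -0.7, -0.7]
finger_gap: 0.0208
gripper_force: 50.2
t 12.9 pos [478.1 376.  197.7] yaw 122.4 gap 20.8 gf 50 F [-0.4 -0.7 -0.7] j [-0.29  0.62 -0.71  1.65  0.45  1.04 -0.57]
2 x [-0.0011, 0.0011, 0.0298] [0.0001, -0.0001, 0.0004]
ref [(np.float64(683.1), np.float64(-109.0), -33.1, 480), (np.float64(538.5), np.float64(-106.5), -20.7, 674), (np.float64(548.6), np.float64(-5.9), 12.4, 792), (np.float64(689.3), np.float64(96.9), -14.1, 500), (np.float64(548.6), np.float64(96.5), -3.2, 908)]
now [(np.float64(683.1), np.float64(-109.1), -33.3, 474), (np.float64(538.5), np.float64(-106.4), -21.3, 662), (np.float64(548.6), np.float64(-5.9), 12.1, 787), (np.float64(689.4), np.float64(97.0), -15.0, 491)]
```

View pics/t3.png

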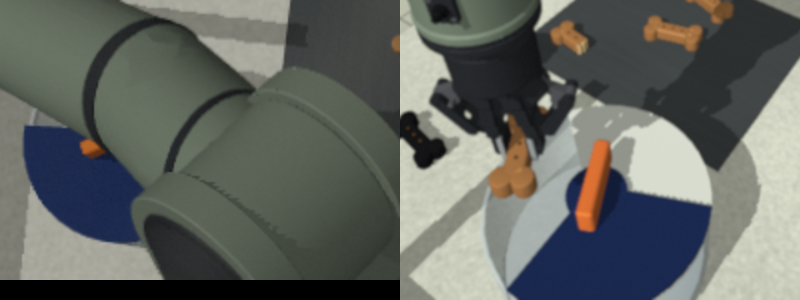

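The biscuit is held over the wedge opening, tangentially, clear of the bar. Lowering and releasing.

```bash
python3 -m inch '[[[-0.0011,0.0011,0.0305,0,0,0,0],[-0.0011,0.0011,0.0305,0,0,0,0],[0,0,0,0,0,0,0],[0,0,0,0,0,0,0.5],[0,0,0,0,0,0,0.5],[0,0,0,0,0,0,0.5],[0,0,0,0,0,0,0.5],[0,0,0,0,0,0,0.5]]]'
python3 -m inch '[[[0,0,-0.035,0,0,0,0.5],[0,0,-0.035,0,0,0,0.7],[0,0,0,0,0,0,0.7]]]'>/dev/null
python3 plan.py 549,-4.5,190,195 549,-4.5,60,195 549,-4.5,8,195
python3 - <<'E'
from h import *
d=cam("side")["frame"][240:480,100:420,::-1]
cv2.imwrite("pics/t4.png",cv2.resize(d,(480,360)))
E
```

```text
t: 13.7
position: [0.4825, 0.3734, 0.1374]
tcp_rot: [0.0, 0.483, 0.876, 0.001]
force: [-0.5, 0.5, -0.3]
finger_gap: 0.0428
gripper_force: 0.0
t 13.9 pos [483.5 375.3 212.8] yaw 122.3 gap 59.7 gf 0 F [1.2 0.8 0.3] j [-0.28  0.6  -0.72  1.64  0.44  1.06 -0.56]
11 x [-0.0212, -0.0309, 0.0019] [0.0002, 0.0001, -0.0367]
4 x [0.0, 0.0, 0.0325] [0.0, 0.0, 0.0]
2 x [0.0, 0.0, 0.026] [0.0, 0.0, 0.0]
```

View pics/t4.png

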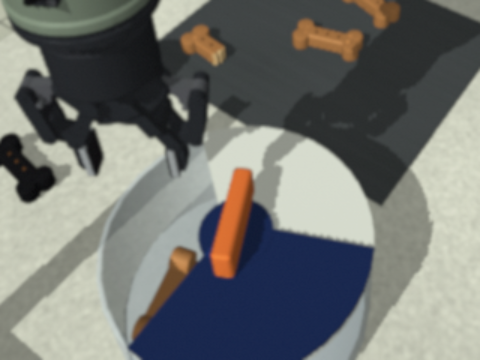

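W1 is inside the canister, at about (165,290) in the crop. On to W2.

```bash
python3 -m inch '[[[-0.0212,-0.0309,0.0019,0,0,-0.0367,0.7],[-0.0212,-0.0309,0.0019,0,0,-0.0367,0.7],[-0.0212,-0.0309,0.0019,0,0,-0.0367,0.7],[-0.0212,-0.0309,0.0019,0,0,-0.0367,0.7],[-0.0212,-0.0309,0.0019,0,0,-0.0367,0.7],[-0.0212,-0.0309,0.0019,0,0,-0.0367,0.7],[-0.0212,-0.0309,0.0019,0,0,-0.0367,0.7],[-0.0212,-0.0309,0.0019,0,0,-0.0367,0.7]]]'>/dev/null
python3 -m inch '[[[-0.0212,-0.0309,0.0019,0,0,-0.0367,0.7],[-0.0212,-0.0309,0.0019,0,0,-0.0367,0.7],[-0.0212,-0.0309,0.0019,0,0,-0.0367,0.7],[0,0,0,0,0,0,0.7],[0,0,0,0,0,0,0.7],[0,0,0,0,0,0,0.7]]]'>/dev/null
python3 chk.py
python3 plan.py 549,-4.5,60,195 549,-4.5,8,195
```

```text
ref [(np.float64(683.1), np.float64(-109.0), -33.1, 480), (np.float64(538.5), np.float64(-106.5), -20.7, 674), (np.float64(548.6), np.float64(-5.9), 12.4, 792), (np.float64(689.3), np.float64(96.9), -14.1, 500), (np.float64(548.6), np.float64(96.5), -3.2, 908)]
now [(np.float64(682.9), np.float64(-109.0), -33.3, 478), (np.float64(538.5), np.float64(-106.5), -20.9, 672), (np.float64(548.6), np.float64(-5.9), 12.5, 789), (np.float64(689.3), np.float64(97.0), -14.4, 499)]
t 15.2 pos [546.9  -5.7 185.4] yaw -165.1 gap 59.5 gf 0 F [0.1 0.2 0.1] j [ 0.6   0.64 -1.01  1.82  0.62  1.04  1.18]
4 x [-0.0006, 0.0001, 0.0313] [0.0, -0.0, -0.0001]
2 x [0.0, 0.0, 0.026] [0.0, 0.0, 0.0]
```

```bash
python3 -m inch '[[[-0.0006,0,0.0313,0,0,0,0.7],[-0.0006,0,0.0313,0,0,0,0.7],[-0.0006,0,0.0313,0,0,0,0.7],[-0.0006,0,0.0313,0,0,0,0.7],[0,0,0,0,0,0,0.7],[0,0,0.026,0,0,0,0.7],[0,0,0.025,0,0,0,0.7],[0,0,0,0,0,0,0.7]]]'>/dev/null
python3 plan.py 549,-4.5,8,195
python3 -m inch '[[[0,0,0,0,0,0,0],[0,0,0,0,0,0,0],[0,0,0,0,0,0,0],[0,0,0,0,0,0,0],[0,0,0,0,0,0,0],[0,0,0,0,0,0,0]]]' 50
python3 -m inch '[[[0,0,-0.038,0,0,0,0],[0,0,-0.038,0,0,0,0],[0,0,-0.038,0,0,0,0],[0,0,-0.038,0,0,0,0],[0,0,-0.038,0,0,0,0],[0,0,0,0,0,0,0],[0,0,0,0,0,0,0]]]'
python3 plan.py 481.2,375.4,205,122.3 481.2,375.4,138,122.3
```

```text
t 15.9 pos [548.4  -5.4   7.7] yaw -165.0 gap 60.0 gf 0 F [-1.3 -1.  -0.4] j [ 0.45  0.88 -0.79  1.91  0.91  0.77  0.96]
1 x [-0.0008, 0.0007, -0.0003] [0.0002, -0.0009, -0.0001]
t: 16.38
position: [0.5507, -0.0058, 0.0113]
tcp_rot: [0.001, -0.13, 0.992, -0.0]
force: [-3.6, 0.2, 17.0]
finger_gap: 0.0206
gripper_force: 49.0
t: 16.97
position: [0.5506, -0.006, 0.2021]
tcp_rot: [0.002, -0.13, 0.992, -0.001]
force: [0.3, -0.4, -1.8]
finger_gap: 0.0216
gripper_force: 31.4
t 17.0 pos [550.6  -6.  202.1] yaw -165.1 gap 21.6 gf 31 F [ 0.3 -0.4 -1.8] j [ 0.6   0.62 -1.02  1.8   0.6   1.07  1.2 ]
11 x [0.0179, 0.0332, -0.0003] [0.0, 0.0001, 0.0367]
2 x [0.0, 0.0, 0.0335] [0.0, 0.0, 0.0]
```

```bash
python3 -m inch '[[[0,0,0,0,0,0,0],[0,0,0,0,0,0,0],[0,0,0,0,0,0,0],[0,0,0,0,0,0,0]]]' 60;python3 plan.py 481.2,375.4,205,122.3; python3 chk.py
```

```text
t: 17.3
position: [0.5494, -0.0059, 0.1986]
tcp_rot: [-0.001, -0.13, 0.991, 0.0]
force: [0.6, -0.3, -0.9]
finger_gap: 0.0203
gripper_force: 64.4
t 17.3 pos [549.4  -5.9 198.6] yaw -165.0 gap 20.3 gf 64 F [ 0.6 -0.3 -0.9] j [ 0.6   0.63 -1.01  1.8   0.6   1.06  1.2 ]
11 x [0.0178, 0.0332, -0.0006] [-0.0, -0.0, 0.0367]
ref [(np.float64(683.1), np.float64(-109.0), -33.1, 480), (np.float64(538.5), np.float64(-106.5), -20.7, 674), (np.float64(548.6), np.float64(-5.9), 12.4, 792), (np.float64(689.3), np.float64(96.9), -14.1, 500), (np.float64(548.6), np.float64(96.5), -3.2, 908)]
now [(np.float64(727.8), np.float64(-196.3), -76.3, 154), (np.float64(652.8), np.float64(-231.6), -52.8, 327), (np.float64(683.1), np.float64(-109.0), -33.3, 478), (np.float64(538.5), np.float64(-106.4), -20.8, 669), (np.float64(689.2), np.float64(97.0), -14.4, 501)]
```

```bash
python3 -m inch '[[[0.0178,0.0332,-0.0006,0,0,0.0367,0],[0.0178,0.0332,-0.0006,0,0,0.0367,0],[0.0178,0.0332,-0.0006,0,0,0.0367,0],[0.0178,0.0332,-0.0006,0,0,0.0367,0],[0.0178,0.0332,-0.0006,0,0,0.0367,0],[0.0178,0.0332,-0.0006,0,0,0.0367,0],[0.0178,0.0332,-0.0006,0,0,0.0367,0],[0.0178,0.0332,-0.0006,0,0,0.0367,0]]]'>/dev/null
python3 -m inch '[[[0.0178,0.0332,-0.0006,0,0,0.0367,0],[0.0178,0.0332,-0.0006,0,0,0.0367,0],[0.0178,0.0332,-0.0006,0,0,0.0367,0],[0,0,0,0,0,0,0],[0,0,0,0,0,0,0],[0,0,0,0,0,0,0]]]'
python3 plan.py 481.2,375.4,138,122.3
python3 - <<'E'
from h import *
d=cam("side")["frame"][240:480,100:420,::-1]
cv2.imwrite("pics/t5.png",cv2.resize(d,(480,360)))
E
```

```text
t: 18.52
position: [0.4811, 0.3747, 0.2051]
tcp_rot: [-0.0, 0.481, 0.876, -0.001]
force: [0.4, -0.6, -0.6]
finger_gap: 0.0206
gripper_force: 64.5
t 18.5 pos [481.1 374.7 205.1] yaw 122.4 gap 20.6 gf 65 F [ 0.4 -0.6 -0.6] j [-0.29  0.61 -0.71  1.64  0.44  1.06 -0.56]
2 x [0.0003, 0.0002, 0.0336] [-0.0002, 0.0, 0.0004]
```

View pics/t5.png

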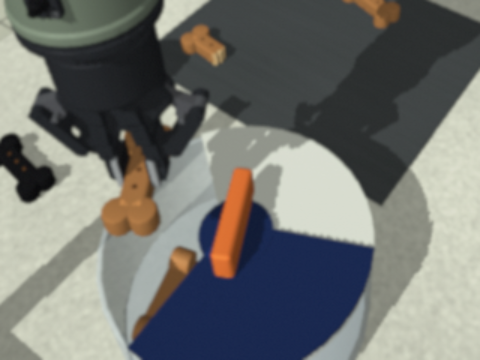

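W2 is held well over the wedge, its near end at (130,215) in the crop. Releasing it, then on to W3.

```bash
python3 -m inch '[[[0,0,0.0335,0,0,0,0],[0,0,0.0335,0,0,0,0],[0,0,0,0,0,0,0],[0,0,0,0,0,0,0.5],[0,0,0,0,0,0,0.5],[0,0,0,0,0,0,0.5],[0,0,0,0,0,0,0.5],[0,0,0,0,0,0,0.5]]]'
python3 -m inch '[[[0,0,-0.035,0,0,0,0.5],[0,0,-0.035,0,0,0,0.7],[0,0,0,0,0,0,0.7],[0,0,0,0,0,0,0.7]]]'>/dev/null
python3 plan.py 560,200,210,150  540,-105.5,190,162.3
```

```text
t: 19.23
position: [0.4821, 0.3752, 0.14]
tcp_rot: [0.0, 0.482, 0.876, 0.001]
force: [0.0, -0.5, -0.1]
finger_gap: 0.0425
gripper_force: 0.0
t 19.6 pos [482.3 375.6 211.2] yaw 122.3 gap 59.7 gf 0 F [-0.2  0.2 -0.4] j [-0.28  0.6  -0.71  1.64  0.44  1.06 -0.56]
5 x [-0.0365, -0.013, 0.0002] [0.0002, 0.0, -0.0307]
8 x [-0.0137, -0.0358, 0.0025] [0.0, 0.0, -0.0085]
```

```bash
python3 -m inch '[[[-0.0365,-0.013,0,0,0,-0.0307,0.7],[-0.0365,-0.013,0,0,0,-0.0307,0.7],[-0.0365,-0.013,0,0,0,-0.0307,0.7],[-0.0365,-0.013,0,0,0,-0.0307,0.7],[-0.0365,-0.013,0,0,0,-0.0307,0.7]]]'>/dev/null
python3 -m inch '[[[-0.0137,-0.0358,0.0025,0,0,-0.0085,0.7],[-0.0137,-0.0358,0.0025,0,0,-0.0085,0.7],[-0.0137,-0.0358,0.0025,0,0,-0.0085,0.7],[-0.0137,-0.0358,0.0025,0,0,-0.0085,0.7],[-0.0137,-0.0358,0.0025,0,0,-0.0085,0.7],[-0.0137,-0.0358,0.0025,0,0,-0.0085,0.7],[-0.0137,-0.0358,0.0025,0,0,-0.0085,0.7],[-0.0137,-0.0358,0.0025,0,0,-0.0085,0.7]]]'>/dev/null
python3 -m inch '[[[0,0,0,0,0,0,0.7],[0,0,0,0,0,0,0.7],[0,0,0,0,0,0,0.7]]]'>/dev/null
python3 chk.py
python3 plan.py 539.5,-105.2,60,162.3 539.5,-105.2,8,162.3
python3 - <<'E'
from h import *
d=cam("side")["frame"][320:480,120:360,::-1]
cv2.imwrite("pics/t6.png",cv2.resize(d,(480,320)))
E
```

```text
ref [(np.float64(683.1), np.float64(-109.0), -33.1, 480), (np.float64(538.5), np.float64(-106.5), -20.7, 674), (np.float64(548.6), np.float64(-5.9), 12.4, 792), (np.float64(689.3), np.float64(96.9), -14.1, 500), (np.float64(548.6), np.float64(96.5), -3.2, 908)]
now [(np.float64(682.9), np.float64(-108.9), -33.3, 480), (np.float64(538.6), np.float64(-106.5), -20.8, 673), (np.float64(689.1), np.float64(97.1), -14.2, 499)]
t 20.9 pos [ 539.1 -105.   188.6] yaw 162.3 gap 59.9 gf 0 F [-0.1  0.3 -0.3] j [ 0.7   0.58 -0.87  1.81  0.53  0.99  0.87]
4 x [-0.0001, -0.0, 0.0322] [0.0, -0.0, -0.0]
2 x [0.0, 0.0, 0.026] [0.0, 0.0, 0.0]
```

View pics/t6.png

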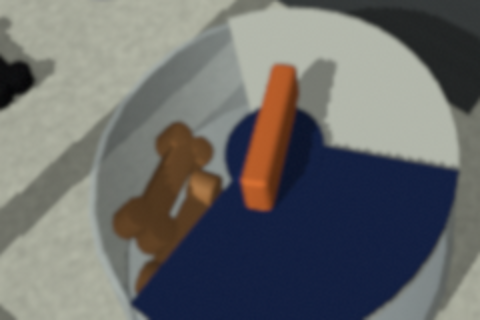

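Both biscuits lie in the canister, at about (165,190) and (195,230) in the crop, with room above them. Grasping W3.

```bash
python3 -m inch '[[[0,0,0.0322,0,0,0,0.7],[0,0,0.0322,0,0,0,0.7],[0,0,0.0322,0,0,0,0.7],[0,0,0.0322,0,0,0,0.7],[0,0,0,0,0,0,0.7],[0,0,0.026,0,0,0,0.7],[0,0,0.025,0,0,0,0.7],[0,0,0,0,0,0,0.7]]]'>/dev/null
python3 plan.py
python3 -m inch '[[[0,0,0,0,0,0,0],[0,0,0,0,0,0,0],[0,0,0,0,0,0,0],[0,0,0,0,0,0,0],[0,0,0,0,0,0,0],[0,0,0,0,0,0,0]]]' 60
python3 -m inch '[[[0,0,-0.038,0,0,0,0],[0,0,-0.038,0,0,0,0],[0,0,-0.038,0,0,0,0],[0,0,-0.038,0,0,0,0],[0,0,-0.038,0,0,0,0],[0,0,0,0,0,0,0],[0,0,0,0,0,0,0]]]'
python3 plan.py 560,200,205,150 481.2,375.4,205,122.3
```

```text
t 21.7 pos [ 538.1 -105.1    7.2] yaw 162.3 gap 59.7 gf 0 F [-1.5 -0.1 -0.3] j [ 0.55  0.83 -0.67  1.91  0.8   0.69  0.66]
t: 22.17
position: [0.5403, -0.106, 0.0111]
tcp_rot: [0.001, 0.155, 0.988, -0.0]
force: [-3.7, 0.6, 16.3]
finger_gap: 0.0205
gripper_force: 59.0
t: 22.75
position: [0.5401, -0.1064, 0.202]
tcp_rot: [0.002, 0.155, 0.988, -0.001]
force: [0.4, 0.2, -1.4]
finger_gap: 0.0208
gripper_force: 59.9
t 22.8 pos [ 540.1 -106.4  202. ] yaw 162.2 gap 20.8 gf 60 F [ 0.4  0.2 -1.4] j [ 0.71  0.57 -0.88  1.8   0.51  1.01  0.89]
8 x [0.0128, 0.0363, -0.0004] [0.0, 0.0002, 0.0085]
5 x [0.0353, 0.0162, 0.0] [0.0, 0.0, 0.0308]
```

```bash
python3 -m inch '[[[0.0128,0.0363,-0.0004,0,0,0.0085,0],[0.0128,0.0363,-0.0004,0,0,0.0085,0],[0.0128,0.0363,-0.0004,0,0,0.0085,0],[0.0128,0.0363,-0.0004,0,0,0.0085,0],[0.0128,0.0363,-0.0004,0,0,0.0085,0],[0.0128,0.0363,-0.0004,0,0,0.0085,0],[0.0128,0.0363,-0.0004,0,0,0.0085,0],[0.0128,0.0363,-0.0004,0,0,0.0085,0]]]'>/dev/null
python3 -m inch '[[[0.0353,0.0162,0,0,0,0.0308,0],[0.0353,0.0162,0,0,0,0.0308,0],[0.0353,0.0162,0,0,0,0.0308,0],[0.0353,0.0162,0,0,0,0.0308,0],[0.0353,0.0162,0,0,0,0.0308,0],[0,0,0,0,0,0,0],[0,0,0,0,0,0,0],[0,0,0,0,0,0,0]]]'
python3 plan.py 481.2,375.4,138,122.3
```

```text
t: 24.08
position: [0.4799, 0.3756, 0.2017]
tcp_rot: [0.0, 0.482, 0.876, -0.001]
force: [1.0, -0.9, -1.1]
finger_gap: 0.0207
gripper_force: 59.8
t 24.1 pos [479.9 375.6 201.7] yaw 122.3 gap 20.7 gf 60 F [ 1.  -0.9 -1.1] j [-0.29  0.61 -0.71  1.65  0.45  1.05 -0.57]
2 x [-0.0004, 0.0005, 0.0318] [-0.0002, 0.0001, 0.0001]
```

```bash
python3 -m inch '[[[-0.0004,0.0005,0.0318,0,0,0,0],[-0.0004,0.0005,0.0318,0,0,0,0],[0,0,0,0,0,0,0],[0,0,0,0,0,0,0.5],[0,0,0,0,0,0,0.5],[0,0,0,0,0,0,0.5],[0,0,0,0,0,0,0.5],[0,0,0,0,0,0,0.5]]]'
python3 -m inch '[[[0,0,-0.035,0,0,0,0.5],[0,0,-0.035,0,0,0,0.7],[0,0,0,0,0,0,0.7],[0,0,0,0,0,0,0.7]]]'>/dev/null
python3 plan.py 421.5,338.5,220,210 421.5,338.5,220,302.3
python3 - <<'E'
from h import *
d=cam("side")["frame"][320:480,120:360,::-1]
cv2.imwrite("pics/t7.png",cv2.resize(d,(480,320)))
E
```

```text
t: 24.75
position: [0.4818, 0.3761, 0.1397]
tcp_rot: [0.0, 0.483, 0.876, 0.001]
force: [0.1, -0.6, 0.2]
finger_gap: 0.0427
gripper_force: 0.0
t 25.1 pos [482.1 376.6 210.9] yaw 122.2 gap 59.9 gf 0 F [-1.   0.4 -0.5] j [-0.29  0.61 -0.71  1.64  0.44  1.06 -0.56]
13 x [0.004, -0.0046, -0.0007] [0.0001, 0.0001, -0.0375]
14 x [0.0, 0.0, 0.0] [-0.0, 0.0, -0.0366]
```

View pics/t7.png

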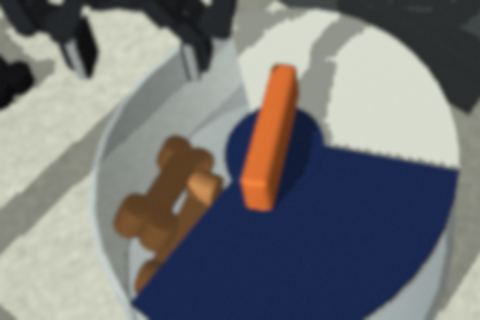

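The view is ambiguous because W3 should be visible on top. I'll move the arm aside and look from above before shutting the cap.

```bash
python3 -m inch '[[[-0.0365,-0.013,0,0,0,-0.0307,0.7],[-0.0365,-0.013,0,0,0,-0.0307,0.7],[-0.0365,-0.013,0,0,0,-0.0307,0.7],[-0.0365,-0.013,0,0,0,-0.0307,0.7],[-0.0365,-0.013,0,0,0,-0.0307,0.7]]]'>/dev/null
python3 -m inch '[[[-0.0137,-0.0358,0.0025,0,0,-0.0085,0.7],[-0.0137,-0.0358,0.0025,0,0,-0.0085,0.7],[-0.0137,-0.0358,0.0025,0,0,-0.0085,0.7],[-0.0137,-0.0358,0.0025,0,0,-0.0085,0.7],[-0.0137,-0.0358,0.0025,0,0,-0.0085,0.7],[-0.0137,-0.0358,0.0025,0,0,-0.0085,0.7],[-0.0137,-0.0358,0.0025,0,0,-0.0085,0.7],[0,0,0,0,0,0,0.7]]]'>/dev/null
python3 chk.py
python3 - <<'E'
from h import *
d=cam("side")["frame"][320:480,120:360,::-1];e=cam("top")["frame"][210:330,125:245,::-1]
cv2.imwrite("pics/t8.png",np.hstack([cv2.resize(d,(480,320),interpolation=2),cv2.resize(e,(320,320),interpolation=2)]))
E
```

```text
ref [(np.float64(683.1), np.float64(-109.0), -33.1, 480), (np.float64(538.5), np.float64(-106.5), -20.7, 674), (np.float64(548.6), np.float64(-5.9), 12.4, 792), (np.float64(689.3), np.float64(96.9), -14.1, 500), (np.float64(548.6), np.float64(96.5), -3.2, 908)]
now [(np.float64(683.0), np.float64(-109.0), -33.4, 477), (np.float64(689.1), np.float64(97.0), -14.1, 501)]
```

View pics/t8.png

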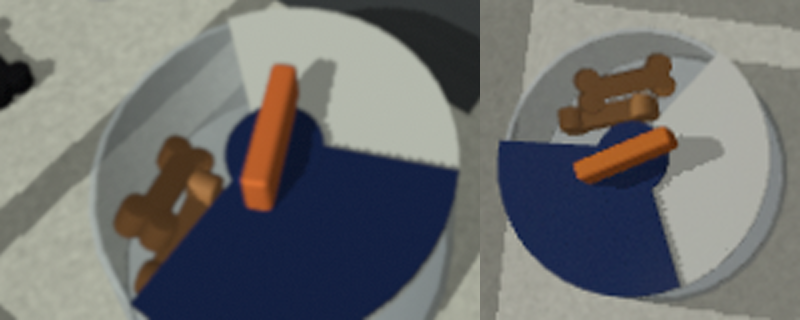

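```bash
python3 - <<'E'
from h import *
ct=np.load('top_last.npz');cs=np.load('side_last.npz')
T=lambda p:((p[0]-480+.5)/2.6667-.5+125,(p[1]+.5)/2.6667-.5+210)
S=lambda p:((p[0]+.5)/2-.5+120,(p[1]+.5)/2-.5+320)
for n,a,b in[('cen',(626,82),(165,192)),('right lobes mid',(664,75),(188,152)),('left lobes mid',(590,88),(142,226)),('W1 right lobe',(643,107),(205,185))]:print(n,np.round(tri(ct,T(a),cs,S(b)),3))
s=cs["frame"];b=s[410:475,165:240];a=cv2.imread('pics/t6.png')[:,:,::-1]
# brown area in the wedge before/after in t6,t8
for f in('t6','t7','t8'):
    i=cv2.imread(f'pics/{f}.png')[:320,:480];h=cv2.cvtColor(i,cv2.COLOR_BGR2HSV);m=cv2.inRange(h,(5,70,30),(20,255,230));m[:,225:]=0;print(f,(m>0).sum(),cv2.boundingRect(m))
    cv2.imwrite(f'/tmp/{f}m.png',m)
i6=cv2.imread('pics/t6.png')[100:310,90:240];i8=cv2.imread('pics/t8.png')[100:310,90:240]
e=cv2.imread('pics/t8.png')[30:170,490:720]
cv2.imwrite('pics/t9.png',np.vstack([cv2.resize(np.hstack([i6,i8]),(560,392),interpolation=2),cv2.copyMakeBorder(cv2.resize(e,(340,207),interpolation=2),0,0,0,220,cv2.BORDER_CONSTANT)]))
E
```

```text
cen [0.506 0.375 0.039]
right lobes mid [0.517 0.34  0.034]
left lobes mid [0.496 0.407 0.051]
W1 right lobe [0.483 0.356 0.042]
t6 7911 (113, 123, 108, 168)
t7 7197 (114, 137, 108, 155)
t8 7222 (114, 137, 108, 155)
```

View pics/t9.png

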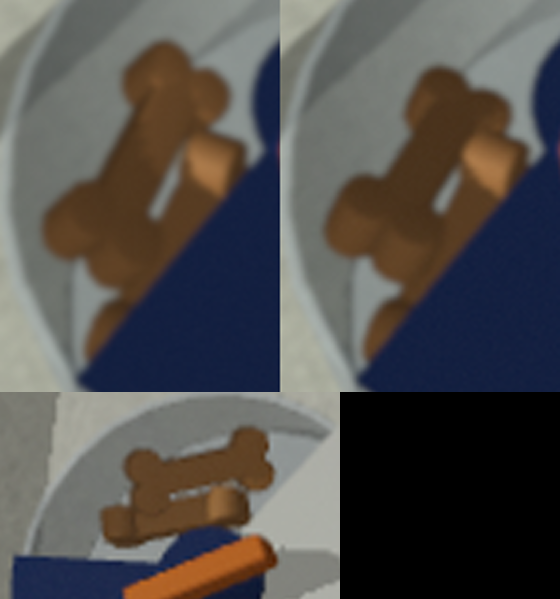

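Two biscuits are visible inside, one at (165,190) in the crop and one partly under the blade. W3 must be hidden, so I'll check every tan blob in both full frames to rule out it lying outside or in the gripper.

```bash
python3 - <<'E'
from h import *
for n in("top","side"):
  for tag,c in(("0",np.load(n+'0.npz')),("now",np.load(n+'_last.npz'))):
    h=cv2.cvtColor(c["frame"],cv2.COLOR_RGB2HSV);m=cv2.inRange(h,(4,80,25),(19,245,230))
    k,l,st,ce=cv2.connectedComponentsWithStats(m)
    print(n,tag,[(int(ce[i][0]),int(ce[i][1]),int(st[i,4])) for i in range(1,k) if 25<st[i,4]<4000 and not(n=="side" and ce[i][1]<120)])
E
python3 plan.py
```

```text
top 0 [(2, 10, 166), (567, 174, 3484), (291, 180, 279), (367, 187, 381), (287, 231, 436), (326, 234, 449), (364, 239, 463), (179, 267, 381), (635, 321, 733), (3, 324, 237)]
top now [(2, 10, 165), (567, 174, 3480), (291, 180, 280), (176, 245, 739), (179, 267, 382), (635, 379, 1585), (3, 323, 236)]
side 0 [(294, 218, 494), (346, 241, 680), (318, 266, 802), (234, 269, 517), (289, 296, 928), (256, 386, 1471)]
side now [(294, 218, 491), (234, 269, 513), (254, 388, 1230), (204, 421, 1777)]
t 26.4 pos [536.8 -66.9 190.5] yaw 160.5 gap 59.8 gf 0 F [-0.5  0.5  0.1] j [ 0.64  0.57 -0.87  1.83  0.52  0.98  0.78]
```

```bash
python3 plan.py 676.2,-107.5,150,156.5 676.2,-107.5,60,156.5 676.2,-107.5,8,156.5
```

```text
t 26.4 pos [536.8 -66.9 190.5] yaw 160.5 gap 59.8 gf 0 F [-0.5  0.5  0.1] j [ 0.64  0.57 -0.87  1.83  0.52  0.98  0.78]
4 x [-0.0362, 0.003, 0.0101] [0.0, -0.0001, 0.0056]
3 x [0.0, 0.0, 0.03] [0.0, 0.0, 0.0]
2 x [0.0, 0.0, 0.026] [0.0, 0.0, 0.0]
```

```bash
python3 -m inch '[[[-0.0362,0.003,0.0101,0,0,0.0056,0.7],[-0.0362,0.003,0.0101,0,0,0.0056,0.7],[-0.0362,0.003,0.0101,0,0,0.0056,0.7],[-0.0362,0.003,0.0101,0,0,0.0056,0.7],[0,0,0,0,0,0,0.7],[0,0,0,0,0,0,0.7],[0,0,0,0,0,0,0.7]]]'
python3 chk.py
python3 plan.py 676.2,-107.5,60,156.5 676.2,-107.5,8,156.5
```

```text
t: 26.95
position: [0.6763, -0.1052, 0.1503]
tcp_rot: [-0.001, 0.202, 0.979, 0.0]
force: [-0.0, 0.2, -0.2]
finger_gap: 0.0595
gripper_force: 0.0
ref [(np.float64(683.1), np.float64(-109.0), -33.1, 480), (np.float64(538.5), np.float64(-106.5), -20.7, 674), (np.float64(548.6), np.float64(-5.9), 12.4, 792), (np.float64(689.3), np.float64(96.9), -14.1, 500), (np.float64(548.6), np.float64(96.5), -3.2, 908)]
now [(np.float64(683.1), np.float64(-109.2), -33.2, 479), (np.float64(689.3), np.float64(97.0), -14.6, 498)]
t 27.0 pos [ 676.2 -105.7  150.9] yaw 156.7 gap 59.7 gf 0 F [-0.5  0.7  0.1] j [ 0.51  0.81 -0.76  1.47  0.59  1.1   0.8 ]
3 x [-0.0003, -0.0006, 0.0303] [0.0, -0.0, 0.0004]
2 x [0.0, 0.0, 0.026] [0.0, 0.0, 0.0]
```

```bash
python3 -m inch '[[[-0.0003,0.0006,0.0303,0,0,0,0.7],[-0.0003,0.0006,0.0303,0,0,0,0.7],[-0.0003,0.0006,0.0303,0,0,0,0.7],[0,0,0,0,0,0,0.7],[0,0,0.026,0,0,0,0.7],[0,0,0.025,0,0,0,0.7],[0,0,0,0,0,0,0.7],[0,0,0,0,0,0,0.7]]]'>/dev/null
python3 plan.py 676.2,-107.5,8,156.5
python3 -m inch '[[[0,0,0,0,0,0,0],[0,0,0,0,0,0,0],[0,0,0,0,0,0,0],[0,0,0,0,0,0,0],[0,0,0,0,0,0,0],[0,0,0,0,0,0,0]]]' 60
python3 -m inch '[[[0,0,-0.035,0,0,0,0],[0,0,-0.035,0,0,0,0],[0,0,-0.035,0,0,0,0],[0,0,-0.035,0,0,0,0],[0,0,0,0,0,0,0],[0,0,0,0,0,0,0]]]'
python3 plan.py 520,-180,150,170 461.2,-313.8,140,188.8 461.2,-313.8,52,188.8
```

```text
t 27.7 pos [ 678.1 -105.6   10.2] yaw 156.6 gap 60.0 gf 0 F [0.8 0.9 1.1] j [ 0.47  0.97 -0.67  1.52  0.72  0.9   0.71]
1 x [0.001, -0.0025, 0.0022] [0.0, -0.0001, 0.0005]
t: 28.17
position: [0.6791, -0.1062, 0.0108]
tcp_rot: [0.001, 0.203, 0.979, -0.0]
force: [-4.0, -0.3, 13.1]
finger_gap: 0.0208
gripper_force: 59.5
t: 28.67
position: [0.6793, -0.1062, 0.1516]
tcp_rot: [0.002, 0.203, 0.979, -0.0]
force: [-0.1, 0.8, -1.6]
finger_gap: 0.0205
gripper_force: 59.3
t 28.7 pos [ 679.3 -106.2  151.6] yaw 156.6 gap 20.5 gf 59 F [-0.1  0.8 -1.6] j [ 0.51  0.81 -0.76  1.46  0.59  1.1   0.8 ]
5 x [0.0258, -0.024, 0.0002] [0.0, 0.0003, -0.0149]
4 x [0.013, -0.0343, 0.0025] [0.0, 0.0, -0.0261]
3 x [0.0, 0.0, 0.0293] [0.0, 0.0, 0.0]
```

```bash
python3 -m inch '[[[0.0258,-0.024,0,0,0,-0.0149,0],[0.0258,-0.024,0,0,0,-0.0149,0],[0.0258,-0.024,0,0,0,-0.0149,0],[0.0258,-0.024,0,0,0,-0.0149,0],[0.0258,-0.024,0,0,0,-0.0149,0]]]'>/dev/null
python3 -m inch '[[[0.013,-0.0343,0.0025,0,0,-0.0261,0],[0.013,-0.0343,0.0025,0,0,-0.0261,0],[0.013,-0.0343,0.0025,0,0,-0.0261,0],[0.013,-0.0343,0.0025,0,0,-0.0261,0],[0,0,0,0,0,0,0],[0,0,0,0,0,0,0],[0,0,0,0,0,0,0]]]'>/dev/null
python3 plan.py 461.2,-313.8,54,188.8; python3 chk.py
```

```text
t 29.7 pos [ 459.7 -313.2  138.3] yaw -171.3 gap 20.7 gf 59 F [ 0.1  1.  -0.5] j [ 1.13  0.7  -0.93  1.83  0.68  0.96  1.62]
3 x [-0.0005, -0.0003, 0.0281] [0.0001, -0.0, -0.0001]
ref [(np.float64(683.1), np.float64(-109.0), -33.1, 480), (np.float64(538.5), np.float64(-106.5), -20.7, 674), (np.float64(548.6), np.float64(-5.9), 12.4, 792), (np.float64(689.3), np.float64(96.9), -14.1, 500), (np.float64(548.6), np.float64(96.5), -3.2, 908)]
now [(np.float64(689.5), np.float64(96.9), -15.0, 496)]
```

```bash
python3 -m inch '[[[-0.0005,0,0.028,0,0,0,0],[-0.0005,0,0.028,0,0,0,0],[-0.0005,0,0.028,0,0,0,0],[0,0,0,0,0,0,0],[0,0,0,0,0,0,0.5],[0,0,0,0,0,0,0.5],[0,0,0,0,0,0,0.5],[0,0,0,0,0,0,0.5]]]'
python3 -m inch '[[[0,0,0,0,0,0,0.5],[0,0,-0.036,0,0,0,0.5],[0,0,-0.036,0,0,0,0.5],[0,0,-0.036,0,0,0,0.7],[0,0,0,0,0,0,0.7]]]'
python3 plan.py 540,-120,165,180 674.5,99.3,150,172.5 674.5,99.3,60,172.5 674.5,99.3,8,172.5
```

```text
t: 30.38
position: [0.4621, -0.3138, 0.0563]
tcp_rot: [0.001, -0.076, 0.997, -0.001]
force: [-0.7, 0.3, 1.0]
finger_gap: 0.0424
gripper_force: 0.0
t: 30.8
position: [0.4639, -0.3142, 0.1692]
tcp_rot: [0.003, -0.076, 0.997, -0.002]
force: [0.8, -0.3, 0.4]
finger_gap: 0.0599
gripper_force: 0.0
t 30.8 pos [ 463.9 -314.2  169.2] yaw -171.2 gap 59.9 gf 0 F [ 0.8 -0.3  0.4] j [ 1.15  0.66 -0.96  1.81  0.64  1.01  1.65]
6 x [-0.0155, 0.0311, 0.0007] [-0.0002, 0.0003, 0.0081]
7 x [-0.0174, 0.0324, 0.0021] [0.0, 0.0, 0.006]
3 x [0.0, 0.0, 0.03] [0.0, 0.0, 0.0]
2 x [0.0, 0.0, 0.026] [0.0, 0.0, 0.0]
```

```bash
python3 -m inch '[[[-0.0155,0.0311,0.0007,0,0,0.0081,0.7],[-0.0155,0.0311,0.0007,0,0,0.0081,0.7],[-0.0155,0.0311,0.0007,0,0,0.0081,0.7],[-0.0155,0.0311,0.0007,0,0,0.0081,0.7],[-0.0155,0.0311,0.0007,0,0,0.0081,0.7],[-0.0155,0.0311,0.0007,0,0,0.0081,0.7]]]'>/dev/null
python3 -m inch '[[[-0.0174,0.0324,0.0021,0,0,0.006,0.7],[-0.0174,0.0324,0.0021,0,0,0.006,0.7],[-0.0174,0.0324,0.0021,0,0,0.006,0.7],[-0.0174,0.0324,0.0021,0,0,0.006,0.7],[-0.0174,0.0324,0.0021,0,0,0.006,0.7],[-0.0174,0.0324,0.0021,0,0,0.006,0.7],[-0.0174,0.0324,0.0021,0,0,0.006,0.7],[0,0,0,0,0,0,0.7]]]'>/dev/null
python3 -m inch '[[[0,0,0,0,0,0,0.7],[0,0,0,0,0,0,0.7]]]'>/dev/null
python3 chk.py
python3 plan.py 673.5,99.3,60,172.5
```

```text
ref [(np.float64(683.1), np.float64(-109.0), -33.1, 480), (np.float64(538.5), np.float64(-106.5), -20.7, 674), (np.float64(548.6), np.float64(-5.9), 12.4, 792), (np.float64(689.3), np.float64(96.9), -14.1, 500), (np.float64(548.6), np.float64(96.5), -3.2, 908)]
now [(np.float64(689.4), np.float64(96.9), -14.4, 499)]
t 32.2 pos [671.4  98.8 144.1] yaw 172.4 gap 59.7 gf 0 F [-0.5 -0.1  0.6] j [ 0.24  0.82 -0.82  1.49  0.64  1.11  0.73]
3 x [-0.0007, 0.0003, 0.028] [-0.0001, 0.0, -0.0002]
```

```bash
python3 -m inch '[[[-0.0007,0,0.028,0,0,0,0.7],[-0.0007,0,0.028,0,0,0,0.7],[-0.0007,0,0.028,0,0,0,0.7],[0,0,0,0,0,0,0.7],[0,0,0.026,0,0,0,0.7],[0,0,0.025,0,0,0,0.7],[0,0,0,0,0,0,0.7],[0,0,0,0,0,0,0.7]]]'>/dev/null
python3 plan.py
python3 -m inch '[[[0,0,0,0,0,0,0],[0,0,0,0,0,0,0],[0,0,0,0,0,0,0],[0,0,0,0,0,0,0],[0,0,0,0,0,0,0],[0,0,0,0,0,0,0]]]' 60
python3 -m inch '[[[0,0,-0.035,0,0,0,0],[0,0,-0.035,0,0,0,0],[0,0,-0.035,0,0,0,0],[0,0,-0.035,0,0,0,0],[0,0,0,0,0,0,0],[0,0,0,0,0,0,0]]]'
python3 plan.py 540,-120,165,180 469.8,-366,145,188.8
```

```text
t 32.9 pos [673.5  99.    9.9] yaw 172.4 gap 59.7 gf 0 F [1.  0.3 0.6] j [ 0.2   0.99 -0.73  1.54  0.77  0.92  0.65]
t: 33.35
position: [0.6744, 0.0996, 0.0107]
tcp_rot: [0.001, 0.066, 0.998, -0.0]
force: [-2.6, -2.2, 13.5]
finger_gap: 0.0209
gripper_force: 59.2
t: 33.85
position: [0.6746, 0.0998, 0.1517]
tcp_rot: [0.002, 0.066, 0.998, 0.0]
force: [-0.8, 0.7, -1.3]
finger_gap: 0.0203
gripper_force: 59.5
t 33.9 pos [674.6  99.8 151.7] yaw 172.5 gap 20.3 gf 60 F [-0.8  0.7 -1.3] j [ 0.24  0.82 -0.82  1.48  0.64  1.12  0.74]
7 x [0.0168, -0.0328, -0.002] [0.0, 0.0002, -0.006]
7 x [0.0123, -0.0344, 0.0029] [0.0, 0.0, -0.007]
```

```bash
python3 -m inch '[[[0.0168,-0.0328,-0.002,0,0,-0.006,0],[0.0168,-0.0328,-0.002,0,0,-0.006,0],[0.0168,-0.0328,-0.002,0,0,-0.006,0],[0.0168,-0.0328,-0.002,0,0,-0.006,0],[0.0168,-0.0328,-0.002,0,0,-0.006,0],[0.0168,-0.0328,-0.002,0,0,-0.006,0],[0.0168,-0.0328,-0.002,0,0,-0.006,0]]]'>/dev/null
python3 -m inch '[[[0.0123,-0.0344,0.0029,0,0,-0.007,0],[0.0123,-0.0344,0.0029,0,0,-0.007,0],[0.0123,-0.0344,0.0029,0,0,-0.007,0],[0.0123,-0.0344,0.0029,0,0,-0.007,0],[0.0123,-0.0344,0.0029,0,0,-0.007,0],[0.0123,-0.0344,0.0029,0,0,-0.007,0],[0.0123,-0.0344,0.0029,0,0,-0.007,0],[0,0,0,0,0,0,0]]]'>/dev/null
python3 -m inch '[[[0,0,0,0,0,0,0],[0,0,0,0,0,0,0]]]'>/dev/null
python3 plan.py 469.8,-366,58,188.8
```

```text
t 35.3 pos [ 469.2 -365.4  142.1] yaw -171.2 gap 20.5 gf 60 F [ 0.1  0.7 -0.3] j [ 1.16  0.74 -0.91  1.73  0.68  1.02  1.72]
3 x [-0.0002, -0.0003, 0.028] [0.0001, -0.0, 0.0001]
```

```bash
python3 -m inch '[[[0,0,0.028,0,0,0,0],[0,0,0.028,0,0,0,0],[0,0,0.028,0,0,0,0],[0,0,0,0,0,0,0],[0,0,0,0,0,0,0.5],[0,0,0,0,0,0,0.5],[0,0,0,0,0,0,0.5],[0,0,0,0,0,0,0.5]]]'
python3 -m inch '[[[0,0,0,0,0,0,0.5],[0,0,-0.04,0,0,0,0.5],[0,0,-0.04,0,0,0,0.5],[0,0,-0.04,0,0,0,0.7],[0,0,-0.03,0,0,0,0.7],[0,0,0,0,0,0,0.7]]]'
python3 plan.py 540,-120,220,180 520,150,230,210 421.5,338.7,230,250 421.5,338.7,230,302.3
```

```text
t: 35.93
position: [0.4701, -0.3664, 0.0601]
tcp_rot: [0.001, -0.077, 0.997, -0.001]
force: [0.2, 0.3, 0.1]
finger_gap: 0.0427
gripper_force: 0.0
t: 36.43
position: [0.4715, -0.3668, 0.2151]
tcp_rot: [0.003, -0.077, 0.997, -0.003]
force: [0.7, -0.5, 0.1]
finger_gap: 0.0597
gripper_force: 0.0
t 36.4 pos [ 471.5 -366.8  215.1] yaw -171.2 gap 59.7 gf 0 F [ 0.7 -0.5  0.1] j [ 1.2   0.66 -0.97  1.67  0.6   1.13  1.79]
7 x [-0.0129, 0.0343, -0.0008] [-0.0002, 0.0003, 0.007]
7 x [-0.0059, 0.0387, -0.0014] [0.0, 0.0, -0.0238]
6 x [-0.0118, 0.0342, 0.0] [0.0, 0.0, -0.037]
8 x [0.0, 0.0, 0.0] [-0.0, 0.0, -0.0363]
```

```bash
python3 -m inch '[[[-0.0129,0.0343,-0.0008,0,0,0.007,0.7],[-0.0129,0.0343,-0.0008,0,0,0.007,0.7],[-0.0129,0.0343,-0.0008,0,0,0.007,0.7],[-0.0129,0.0343,-0.0008,0,0,0.007,0.7],[-0.0129,0.0343,-0.0008,0,0,0.007,0.7],[-0.0129,0.0343,-0.0008,0,0,0.007,0.7],[-0.0129,0.0343,-0.0008,0,0,0.007,0.7]]]'>/dev/null
python3 -m inch '[[[-0.0059,0.0387,-0.0014,0,0,-0.0238,0.7],[-0.0059,0.0387,-0.0014,0,0,-0.0238,0.7],[-0.0059,0.0387,-0.0014,0,0,-0.0238,0.7],[-0.0059,0.0387,-0.0014,0,0,-0.0238,0.7],[-0.0059,0.0387,-0.0014,0,0,-0.0238,0.7],[-0.0059,0.0387,-0.0014,0,0,-0.0238,0.7],[-0.0059,0.0387,-0.0014,0,0,-0.0238,0.7]]]'>/dev/null
python3 - <<'E'
from h import *
for n in("top","side"):
    c=cam(n);h=cv2.cvtColor(c["frame"],cv2.COLOR_RGB2HSV);m=cv2.inRange(h,(4,80,25),(19,245,230))
    k,l,st,ce=cv2.connectedComponentsWithStats(m)
    print(n,[(int(ce[i][0]),int(ce[i][1]),int(st[i,4]),np.round(onz(c,*ce[i],.025)[:2],3).tolist()) for i in range(1,k) if 25<st[i,4]<4000 and not(n=="side" and ce[i][1]<120)])
E
python3 plan.py 421.5,338.7,230,250 421.5,338.7,230,302.3
```

```text
top [(2, 10, 165, [1.212, 1.063]), (567, 174, 3477, [0.752, -0.658]), (176, 245, 738, [0.494, 0.387]), (440, 260, 152, [0.496, -0.303]), (461, 264, 261, [0.487, -0.361]), (179, 267, 382, [0.437, 0.372]), (635, 379, 1582, [0.202, -0.843]), (3, 323, 235, [0.252, 0.848])]
side [(417, 192, 326, [0.478, -0.353]), (254, 388, 1233, [0.475, 0.292]), (204, 420, 1775, [0.505, 0.376])]
t 37.7 pos [516.  157.3 225.3] yaw -149.3 gap 59.9 gf 0 F [-0.  -1.2  0.7] j [ 0.36  0.61 -1.11  1.8   0.6   1.12  1.15]
6 x [-0.0116, 0.0328, -0.0007] [0.0, 0.0001, -0.0364]
8 x [0.0, 0.0, 0.0] [-0.0, 0.0, -0.0363]
```

Both broken biscuits are in the tub, and no tan biscuit lies anywhere outside the canister and tub. Now shutting the cap.

```bash
python3 -m inch '[[[-0.0116,0.0328,-0.0007,0,0,-0.0364,0.7],[-0.0116,0.0328,-0.0007,0,0,-0.0364,0.7],[-0.0116,0.0328,-0.0007,0,0,-0.0364,0.7],[-0.0116,0.0328,-0.0007,0,0,-0.0364,0.7],[-0.0116,0.0328,-0.0007,0,0,-0.0364,0.7],[-0.0116,0.0328,-0.0007,0,0,-0.0364,0.7]]]'>/dev/null
python3 -m inch '[[[0,0,0,0,0,-0.0363,0.7],[0,0,0,0,0,-0.0363,0.7],[0,0,0,0,0,-0.0363,0.7],[0,0,0,0,0,-0.0363,0.7],[0,0,0,0,0,-0.0363,0.7],[0,0,0,0,0,-0.0363,0.7],[0,0,0,0,0,-0.0363,0.7],[0,0,0,0,0,-0.0363,0.7]]]'>/dev/null
python3 -m inch '[[[0,0,0,0,0,0,0.7],[0,0,0,0,0,0,0.7]]]'>/dev/null
python3 plan.py 421.3,338.7,138,302.3
```

```text
t 39.0 pos [425.5 333.6 228.3] yaw -58.6 gap 60.0 gf 0 F [ 0.1 -0.2 -1.1] j [ 0.11  0.8  -1.42  1.78  0.82  1.31  2.18]
3 x [-0.0022, 0.0003, 0.0301] [-0.0, 0.0, -0.0017]
```

```bash
python3 -m inch '[[[-0.0022,0.0003,0.0301,0,0,-0.0017,0.7],[-0.0022,0.0003,0.0301,0,0,-0.0017,0.7],[-0.0022,0.0003,0.0301,0,0,-0.0017,0.7],[0,0,0,0,0,0,0.7],[0,0,0,0,0,0,0.7]]]'>/dev/null
python3 plan.py 421.3,338.7,138,302.3
python3 -m inch '[[[0,0,0,0,0,0,0],[0,0,0,0,0,0,0],[0,0,0,0,0,0,0],[0,0,0,0,0,0,0],[0,0,0,0,0,0,0],[0,0,0,0,0,0,0]]]' 50
python3 plan.py 421.3,338.7,138,302.3
```

```text
t 39.5 pos [420.9 338.7 138.1] yaw -57.6 gap 59.9 gf 0 F [-0.3 -0.4  0.1] j [ 0.05  0.9  -1.32  1.87  0.95  1.19  2.1 ]
1 x [0.0003, -0.0003, 0.0001] [0.0004, 0.0, 0.0005]
t: 39.95
position: [0.4208, 0.3384, 0.1394]
tcp_rot: [0.0, 0.876, -0.481, 0.0]
force: [-8.9, -9.4, 20.7]
finger_gap: 0.0187
gripper_force: 47.9
t 40.0 pos [420.8 338.4 139.4] yaw -57.6 gap 18.7 gf 48 F [-8.9 -9.4 20.7] j [ 0.05  0.9  -1.32  1.87  0.95  1.19  2.1 ]
1 x [0.0, -0.0006, 0.0014] [0.0002, -0.0003, 0.0008]
```

Turn clockwise by about 121° (18 × 0.0373).

```bash
python3 -m inch '[[[0,0,-0.001,0,0,0.0373,0],[0,0,0,0,0,0.0373,0],[0,0,0,0,0,0.0373,0],[0,0,0,0,0,0.0373,0],[0,0,0,0,0,0.0373,0],[0,0,0,0,0,0.0373,0],[0,0,0,0,0,0.0373,0],[0,0,0,0,0,0.0373,0]]]'
python3 -m inch '[[[0,0,0,0,0,0.0373,0],[0,0,0,0,0,0.0373,0],[0,0,0,0,0,0.0373,0],[0,0,0,0,0,0.0373,0],[0,0,0,0,0,0.0373,0],[0,0,0,0,0,0.0373,0],[0,0,0,0,0,0,0]]]'
python3 plan.py 421.3,338.7,138,181.8
```

```text
t: 40.62
position: [0.4207, 0.3383, 0.1396]
tcp_rot: [-0.0, -0.562, 0.827, -0.0]
force: [-6.3, -4.9, 2.8]
finger_gap: 0.017
gripper_force: 50.8
t: 41.2
position: [0.4207, 0.3383, 0.1396]
tcp_rot: [-0.0, -0.242, 0.97, -0.001]
force: [-5.7, -5.5, 0.9]
finger_gap: 0.0172
gripper_force: 50.8
t 41.2 pos [420.7 338.3 139.6] yaw -152.0 gap 17.2 gf 51 F [-5.7 -5.5  0.9] j [-0.1   0.7  -1.    1.87  0.72  0.98  0.64]
4 x [-0.0002, 0.0, 0.0004] [-0.0001, -0.0, 0.0364]
```

```bash
python3 -m inch '[[[0,0,0,0,0,0.0364,0],[0,0,0,0,0,0.0364,0],[0,0,0,0,0,0.0364,0],[0,0,0,0,0,0.0364,0],[0,0,0,0,0,0.003,0],[0,0,0,0,0,0,0]]]'
python3 plan.py 421.3,338.7,138,182.3
```

```text
t: 41.7
position: [0.4207, 0.3384, 0.1396]
tcp_rot: [-0.0, -0.015, 1.0, -0.001]
force: [-5.4, -6.0, 3.9]
finger_gap: 0.0169
gripper_force: 51.1
t 41.7 pos [420.7 338.4 139.6] yaw -178.3 gap 16.9 gf 51 F [-5.4 -6.   3.9] j [-0.16  0.66 -0.89  1.88  0.64  0.92  0.24]
1 x [-0.0006, 0.0003, 0.0016] [-0.0004, -0.0, -0.0035]
```

```bash
python3 -m inch '[[[0,0,0,0,0,0.012,0],[0,0,0,0,0,0,0]]]'; python3 plan.py
python3 -m inch '[[[0,0,0,0,0,-0.008,0],[0,0,0,0,0,0,0.7],[0,0,0,0,0,0,0.7],[0,0,0,0,0,0,0.7],[0,0,0,0,0,0,0.7],[0,0,0,0,0,0,0.7],[0,0,-0.038,0,0,0,0.7],[0,0,-0.038,0,0,0,0.7]]]'
python3 -m inch '[[[0,0,-0.03,0,0,0,0.7],[0,0,0,0,0,0,0.7]]]'>/dev/null
python3 plan.py 520,120,250,182 540,-100,250,182
```

```text
t: 41.87
position: [0.4207, 0.3384, 0.1396]
tcp_rot: [-0.0, 0.005, 1.0, -0.0]
force: [-5.5, -5.0, 3.4]
finger_gap: 0.0173
gripper_force: 51.1
t 41.9 pos [420.7 338.4 139.6] yaw 179.5 gap 17.3 gf 51 F [-5.5 -5.   3.4] j [-0.16  0.66 -0.89  1.88  0.64  0.92  0.21]
t: 42.53
position: [0.4203, 0.3383, 0.2148]
tcp_rot: [-0.002, -0.009, 1.0, -0.001]
force: [0.8, 0.3, 0.7]
finger_gap: 0.0595
gripper_force: 0.0
t 42.7 pos [422.3 340.7 250.2] yaw -179.0 gap 59.8 gf 0 F [-0.5 -0.4  0.5] j [-0.08  0.53 -0.99  1.77  0.49  1.11  0.35]
7 x [-0.0132, -0.0319, -0.0] [0.0002, 0.0002, -0.0008]
6 x [-0.0021, -0.0368, 0.0] [0.0, 0.0, 0.0]
```

```bash
python3 -m inch '[[[-0.0132,-0.0319,0,0,0,0,0.7],[-0.0132,-0.0319,0,0,0,0,0.7],[-0.0132,-0.0319,0,0,0,0,0.7],[-0.0132,-0.0319,0,0,0,0,0.7],[-0.0132,-0.0319,0,0,0,0,0.7],[-0.0132,-0.0319,0,0,0,0,0.7],[-0.0132,-0.0319,0,0,0,0,0.7],[0,0,0,0,0,0,0.7]]]'>/dev/null
python3 -m inch '[[[0,-0.037,0,0,0,0,0.7],[0,-0.037,0,0,0,0,0.7],[0,-0.037,0,0,0,0,0.7],[0,-0.037,0,0,0,0,0.7],[0,-0.037,0,0,0,0,0.7],[0,-0.037,0,0,0,0,0.7],[0,0,0,0,0,0,0.7],[0,0,0,0,0,0,0.7]]]'>/dev/null
python3 - <<'E'
from h import *
def ang(c):
    f=c["frame"][205:335,120:250];h=cv2.cvtColor(f,cv2.COLOR_RGB2HSV);o=[]
    for lo,hi,z in(((4,150,90),(15,255,255),.161),((110,120,40),(130,255,200),.126)):
        ys,xs=np.where(cv2.inRange(h,lo,hi)>0);g=np.array([onz(c,a+120,b+205,z)[:2] for a,b in zip(xs,ys)])
        v=np.linalg.svd(g-g.mean(0),full_matrices=0)[2][0];o+= [len(xs),np.round(g.mean(0),4).tolist(),round(float(np.degrees(np.arctan(v[1]/v[0]))),2)]
        d=g.mean(0)-[.4215,.338];o.append(round(float(np.degrees(np.arctan2(d[1],d[0]))),2))
    return o
print(ang(np.load('top0.npz')));c=cam("top");print(ang(c));
print(cv2.absdiff(c["frame"],np.load('top0.npz')["frame"])[205:335,120:250].max(2).__gt__(40).sum())
s0=np.load('top0.npz')["frame"]
for n,(u,v) in dict(can=(241,155),cup=(335,135),jar=(421,165)).items():print(n,cv2.absdiff(c["frame"],s0)[v-20:v+20,u-20:u+20].mean())
E
python3 plan.py
```

```text
[268, [0.4206, 0.3382], 2.11, 166.01, 2606, [0.4764, 0.3727], -60.04, 32.3]
[276, [0.4212, 0.3379], 1.53, -153.5, 2611, [0.4769, 0.3717], -60.97, 31.35]
38
can 8.630208333333334
cup 7.418958333333333
jar 28.241875
t 44.1 pos [ 521.7 -104.7  244.8] yaw -179.0 gap 59.4 gf 0 F [ 0.4  0.7 -0.1] j [ 0.79  0.51 -0.98  1.8   0.48  1.09  1.23]
```

```bash
python3 - <<'E'
from h import *
c=cam("side");s0=np.load('side0.npz')["frame"];d=cv2.absdiff(c["frame"],s0).max(2)
for n,(x0,y0,x1,y1) in dict(jar=(295,150,320,195),cup=(208,195,242,233),can=(145,258,192,318)).items():print(n,d[y0:y1,x0:x1].mean(),(d[y0:y1,x0:x1]>40).mean())
h=cv2.cvtColor(c["frame"],cv2.COLOR_RGB2HSV);m=cv2.inRange(h,(4,80,25),(19,245,230));k,l,st,ce=cv2.connectedComponentsWithStats(m)
print([(int(ce[i][0]),int(ce[i][1]),int(st[i,4])) for i in range(1,k) if 20<st[i,4]<4000 and ce[i][1]>120])
E
```

```text
jar 6.798222222222222 0.0
cup 5.325851393188855 0.0
can 6.801063829787234 0.0
[(354, 122, 37), (352, 131, 25), (359, 134, 53), (418, 192, 312), (256, 386, 1463)]
```

```bash
python3 -c "
from station import arm
print(arm.close_job())"
```

```text
the job is handed in; nothing more can be done
None
```

The job is handed in, with no verdict returned: the cap is shut, the two broken biscuits are in the tub, the jar, can and cup are unmoved, and the three whole biscuits are in the canister, though I saw only two of them there and inferred the third because none was left outside.

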